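Turn the serum bottles sticker-up, carton them, tuck the lid

TASK

Roll each dropper bottle along the grey mat until its orange batch sticker faces straight up (do not lift a bottle while its sticker still faces sideways or down), and lay every bottle in a cradle of its own in the box, lengthways along the cradle, neck either way, sticker still up. When all the bottles are in, swing the lid fully shut so that its tab drops behind the front rim, and leave the other things on the bench where they are.

Things in the scene. Friction and masses are not known exactly. Their poses are not given: they have to be found in the camera images.
- carton: Rigid brown open box, fixed, outside 138 (x) x 262 (y) x 50 mm high, walls and floor 4 mm. Origin: centre of its underside on the bench; x to the hinge side (away from the robot), y along the row of four cradles 57 mm apart, z up. A bottle in a cradle lies along x, between white end blocks at x = -56 and +56 mm (32 mm above the bench)
- mat: Grey rolling mat, fixed, 300 (x) x 335 (y) mm and 2 mm thick, with a rim 6 mm wide and 11 mm high above the bench along its left and right (+y, -y) edges; the bottles lie on it. Origin at the centre of its underside, axes as the world
- cradle_0 (a point): Middle of cradle 0 (0 at the box's -y end), on the axis a bottle lying in it takes, 30 mm above the bench; axes as the box. A cradle is two white ridges along x, 112 mm long, 5 mm thick, 14 mm above the box floor, 18 mm clear between them; across them white toothed bars 6 mm thick at x = -44, 0 and 44 mm, teeth up to 37 mm above the bench, 37 mm clear for the bottle: grip it between two bars (glass middle near x = +-21 mm)
- cradle_1 (a point): Middle of cradle 1 (0 at the box's -y end), on the axis a bottle lying in it takes, 30 mm above the bench; axes as the box. A cradle is two white ridges along x, 112 mm long, 5 mm thick, 14 mm above the box floor, 18 mm clear between them; across them white toothed bars 6 mm thick at x = -44, 0 and 44 mm, teeth up to 37 mm above the bench, 37 mm clear for the bottle: grip it between two bars (glass middle near x = +-21 mm)
- cradle_2 (a point): Middle of cradle 2 (0 at the box's -y end), on the axis a bottle lying in it takes, 30 mm above the bench; axes as the box. A cradle is two white ridges along x, 112 mm long, 5 mm thick, 14 mm above the box floor, 18 mm clear between them; across them white toothed bars 6 mm thick at x = -44, 0 and 44 mm, teeth up to 37 mm above the bench, 37 mm clear for the bottle: grip it between two bars (glass middle near x = +-21 mm)
- cradle_3 (a point): Middle of cradle 3 (0 at the box's -y end), on the axis a bottle lying in it takes, 30 mm above the bench; axes as the box. A cradle is two white ridges along x, 112 mm long, 5 mm thick, 14 mm above the box floor, 18 mm clear between them; across them white toothed bars 6 mm thick at x = -44, 0 and 44 mm, teeth up to 37 mm above the bench, 37 mm clear for the bottle: grip it between two bars (glass middle near x = +-21 mm)
- lid (a joint): Lid angle, rad: 0 shut, lying on the rim; grows as it opens, stop at 2.0; starts open, leaning back past upright. Stiff hinge: stays where left; about 1 to 2 N at the free edge moves it. Brown plate 138 mm from hinge to free edge, 262 mm wide, 4 mm thick, white tuck tab 16 mm deep under the free edge that goes inside the front wall, green seal on the outer face
- lid_hinge (a point): Middle of the lid's hinge line, on the far top rim of the box, 50 mm above the bench; the hinge runs along the box's y; axes as the box. At lid angle t a point of the lid's inner face d from the hinge is at -d cos t in x and d sin t in z from here
- lid_edge (a point): Middle of the lid's free edge, on its outer face; axes turn with the lid: x from free edge to hinge, z out of the outer face
- bottle_a_mid (a point): Amber dropper bottle lying on the mat (3 or 4 of four are there, None if absent): glass 31 mm diameter, 60 mm long, then collar and 14 mm bulb, 97 mm in all, about 60 g. Point on its axis, 30 mm from the foot. z: foot to bulb; x: out through the 8 x 40 mm orange sticker on the side without label. Pushed sideways by a finger near the bench it rolls, 15.5 mm a radian, and stops with the finger
- bottle_b_mid (a point): Amber dropper bottle lying on the mat (3 or 4 of four are there, None if absent): glass 31 mm diameter, 60 mm long, then collar and 14 mm bulb, 97 mm in all, about 60 g. Point on its axis, 30 mm from the foot. z: foot to bulb; x: out through the 8 x 40 mm orange sticker on the side without label. Pushed sideways by a finger near the bench it rolls, 15.5 mm a radian, and stops with the finger
- bottle_c_mid (a point): Amber dropper bottle lying on the mat (3 or 4 of four are there, None if absent): glass 31 mm diameter, 60 mm long, then collar and 14 mm bulb, 97 mm in all, about 60 g. Point on its axis, 30 mm from the foot. z: foot to bulb; x: out through the 8 x 40 mm orange sticker on the side without label. Pushed sideways by a finger near the bench it rolls, 15.5 mm a radian, and stops with the finger
- bottle_d_mid (a point): Amber dropper bottle lying on the mat (3 or 4 of four are there, None if absent): glass 31 mm diameter, 60 mm long, then collar and 14 mm bulb, 97 mm in all, about 60 g. Point on its axis, 30 mm from the foot. z: foot to bulb; x: out through the 8 x 40 mm orange sticker on the side without label. Pushed sideways by a finger near the bench it rolls, 15.5 mm a radian, and stops with the finger
- beaker: Bystander: small clear plastic beaker, 55 mm in diameter, 70 mm tall, loose, behind the bottles; origin at the centre of its underside. Leave it alone
- salve_tin: Bystander: round white salve tin, 59 mm in diameter, 22 mm high, loose, behind the bottles; origin at the centre of its underside. Leave it alone

How it is judged:
By the outcome, as a careful person would: the job done as asked, in the order asked, and still so for the second after the job is handed in, with the robot touching nothing.
Of bottle_a, bottle_b, bottle_c, bottle_d only 3 to 4 are there at a start; the rules pass over those that are not, and their reading is None.
At some moment in a run one of bottle_a, bottle_b, bottle_c, bottle_d may be knocked a few centimetres aside while the robot is not near it.
Once in a run the grip may slacken for a moment while it holds something.
It also fails if it takes over 210 s, if anything falls off the work surface, if the arm or the gripper's body presses on something with over 40 N, if the wrist force passes 120 N, or if a joint passes its speed limit or range.

ROBOT

A 7-joint arm with a two-finger parallel gripper is mounted at the origin on a cart in front of the work surface, level with it; the furniture and walls round the work are solid. World frame = base frame: x ahead of the robot, y to its left, z up, the work surface at z = 0. Lengths are in mm, angles in rad, forces in N, time in s.
With the tool pointing down it reaches from about 425 to 875 mm from the base axis. Payload 8.4 kg.
Tool frame: the origin (TCP) lies at the very end of the fingers, on their centre line; the grasp point (between the pads) lies 19 mm behind it (bot.pinch_z is the distance from the TCP to the grasp point, in mm); z points along the fingers, y is the line along which they close (so a half turn about z gives the same grasp; the last joint's range is limited). The gripper opens to 87 mm and grips with 3 to 60 N. Pads are 19 mm wide; open, the fingers measure 117 mm over their backs; the gripper's body (75 mm by 190 mm) begins 51 mm behind the grasp point.
Start: joints at [1.011, 0.333, 0.04, 1.465, -0.013, 1.343, -0.059], TCP at [289.006, -582.185, 222.546] pointing down, gripper open.
Joint ranges: [-2.58, 2.58], [-0.38, 2.09], [-1.3, 1.39], [0.25, 2.4], [-1.5, 4.64], [0.08, 2.09], [-2.65, 2.65]. Speed limits (rad/s): [2.22, 2.22, 2.79, 2.79, 3.14, 3.14, 3.14].

INTERFACE

Orientations are given as a unit quaternion [x, y, z, w].
In Python, from workcell import state, viewer, workorder, bot gives the robot as it stands.
- The arm moves only by the tool play_rows, never from a script. Its argument "plan" is a list of rows, each an object of numbers: "dx", "dy", "dz": the shift along the tool's x, y, z normalised to -1 to 1, where 1 is 50 cm; "ax", "ay", "az": the turn, a rotation vector about the tool's x, y, z normalised to -1 to 1, where 1 is 180 degrees. A call has 1 to 5 rows; each row is the pose to reach, as a shift and turn from the pose commanded when the call began, along the tool's axes at that moment, turning the shorter way round; what a row does not reach only later rows make up. A row lasts 1/8 s, in which the tool goes at most 62.5 mm and 10.7 degrees, less where a joint would pass 70% of its speed; a pose out of reach is approached as far as the arm can. A call with a number of a shift or a turn outside -1 to 1 is refused whole. A call with a gripper value outside its range is refused whole. "jaw" is the opening, from -1 (shut) to 1 (fully open), set as the call begins (left out, the last holds). The fingers move at their own pace and stop on an object; the grip force is fixed at half the most. Time passes only in rows, so rows that repeat a pose let the fingers close. It gives the time, the measured TCP pose, the force, the opening and the grip force at its end, in the units of the state.
- state(): the state, without advancing time (a new reading comes with each control period).
- viewer.read_camera(name): name is "side" or "top"; returns (picture, depth): 400x640x3 uint8, red, green, blue; 400x640 float32, mm along the optical axis (not along the pixel's ray), 0 where there is no reading.
- viewer.camera_params(name): a dict with "fx", "fy", "cx", "cy" (pixels), "world_to_cam" (4x4, takes a point from world to camera coordinates). Camera axes: x right, y down, z forward; pixel columns grow to the right and rows downward; lengths in mm; the calibration is good to about 2 mm. A picture is of the moment at which its call begins. camera_params takes no time and is no camera call.
- workorder.job_done(): hands the job in; it is judged then, once.
The state is a dict: "clock": time; "qpos": joint angles; "joint_velocities": joint speeds; "joint_torque": joint torques, N m; "tool_pos": TCP position; "tcp_rot": TCP orientation; "wrist_force": force on the tool from outside, world axes, zero at the start; "moment": the same for the moment, N m; "finger_gap": finger opening in mm; "gripper_force": force on a finger pad.
Only numpy, scipy, OpenCV 4.12 (cv2) and the standard library are available. Lean on these libraries where they do the work, as an engineer would, in place of code of your own. Each camera call takes 0.05 s, during which the arm holds its last target. There are 200 camera calls.

## Working session

There is one attempt and no reset: what is moved stays moved. The work goes in short steps, Python scripts to look and compute and a tool call to move; the robot and the scene stay as the last step left them, time stands still between calls to the robot, and variables do not carry over. Pictures are saved under pics/ and viewed, at most 14 in all, crops included, and the job is handed in when it is done.

Besides the shell and the picture viewer there is one more tool, called after ">>>" as name([rows], argument=value, ...), one row to a line, values as JSON. play_rows: Moves the arm, as the interface text tells. Its arguments: {"type":"object","properties":{"plan":{"type":"array"},"jaw":{"type":"number"}},"required":["plan"]}

```bash
mkdir -p pics; ls; cat > h.py <<'E'
import numpy as np, cv2
from workcell import state, viewer, workorder, bot
def grab(n):
    im,d=viewer.read_camera(n); return im,d
def save(im,f): cv2.imwrite('pics/'+f,cv2.cvtColor(im,cv2.COLOR_RGB2BGR))
def cam(n):
    p=viewer.camera_params(n); return p,np.linalg.inv(p['world_to_cam'])
def ray(n,u,v,z):
    p,T=cam(n); d=T[:3,:3]@np.array([(u-p['cx'])/p['fx'],(v-p['cy'])/p['fy'],1]); o=T[:3,3]
    return o+d*(z-o[2])/d[2]
def pts(n,d):
    p,T=cam(n); v,u=np.mgrid[:d.shape[0],:d.shape[1]]
    P=np.stack([(u-p['cx'])/p['fx']*d,(v-p['cy'])/p['fy']*d,d],-1)
    return P@T[:3,:3].T+T[:3,3]
E
python3 - <<'E'
from h import *
for n in ('top','side'):
    im,d=grab(n); save(im,n+'0.png'); np.savez('/tmp/'+n+'0.npz',im=im,d=d)
    p,T=cam(n); print(n,T[:3,3].round(),T[:3,2].round(2),p['fx'])
s=state(); print(s['tool_pos'],s['tcp_rot'],s['clock'])
E
```

```text
pics
top [ 469. -115. 1193.] [ 0.06  0.02 -1.  ] 454.5642635422231
side [164. 528. 591.] [ 0.41 -0.71 -0.57] 409.26243023129365
[ 288.82714292 -581.82597663  221.73889761] [ 9.73574446e-01  2.28368665e-01 -2.15195553e-04 -7.09796918e-04] 0.1
```

View pics/top0.png

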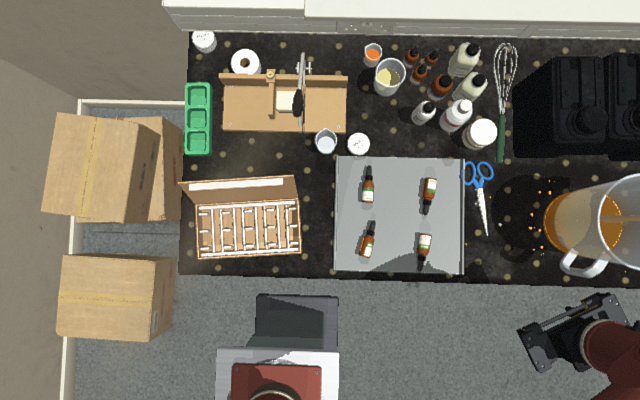

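View pics/side0.png

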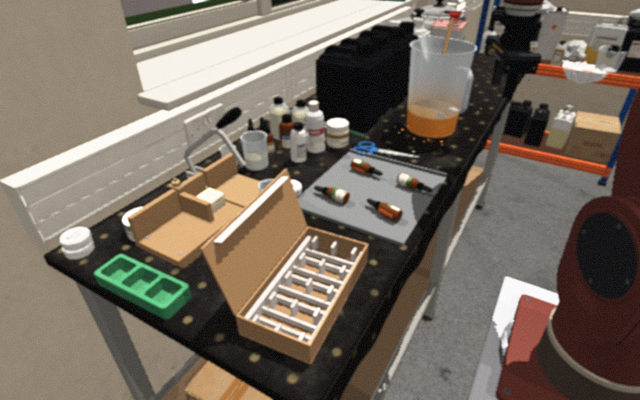

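Top view: box at about (248,230), grey mat (400,215), and four bottles at (368,185), (429,193), (367,241) and (425,245). The beaker is at (325,141) and the tin at (358,143). I'll enlarge and measure.

```bash
python3 - <<'E'
from h import *
t=np.load('/tmp/top0.npz'); s=np.load('/tmp/side0.npz')
a=cv2.resize(t['im'][155:275,325:470],None,fx=4,fy=4,interpolation=cv2.INTER_CUBIC)[:480]
b=cv2.resize(s['im'][150:230,300:455],None,fx=3.5,fy=3.5,interpolation=cv2.INTER_CUBIC)
c=np.zeros((600,800,3),np.uint8); 
a=cv2.resize(t['im'][155:275,330:470],(373,320),interpolation=cv2.INTER_CUBIC); c[:320,:373]=a
c[320:600,:543]=cv2.resize(s['im'][150:230,300:455],(543,280),interpolation=cv2.INTER_CUBIC)
c[:320,380:740]=cv2.resize(t['im'][170:265,175:305],(360,320)[0:2],interpolation=cv2.INTER_CUBIC)
save(c,'crop0.png')
im=t['im'];P=pts('top',t['d']); hsv=cv2.cvtColor(im,cv2.COLOR_RGB2HSV)
# bottles: points above mat z>8 in region
X=P[...,0];Y=P[...,1];Z=P[...,2]
reg=np.zeros(Z.shape,bool); reg[160:270,345:457]=1
print('mat z',np.median(Z[200:235,390:410]))
m=((Z>7)&reg).astype(np.uint8)
n,L,st,c=cv2.connectedComponentsWithStats(m)
for i in range(1,n):
    if st[i,4]<30: continue
    k=L==i; q=P[k]; v=np.cov(q[:,:2].T); w,e=np.linalg.eigh(v); ax=e[:,1]; s_=(q[:,:2]-q[:,:2].mean(0))@ax
    print(st[i],q.mean(0).round(1),'zmax',np.percentile(q[:,2],98).round(1),'axis',ax.round(3),'ext',s_.min().round(),s_.max().round())
    for lo,hi in((s_.min(),s_.min()+20),(s_.max()-20,s_.max())):
        kk=(s_>=lo)&(s_<=hi); print('   end z',np.percentile(q[kk,2],95).round(1),q[kk].mean(0).round(1), kk.sum())
for u,v in((337,157),(463,157),(333,271),(463,271)): print('mat',ray('top',u,v,2).round())
# rim of box: brown pts z 44..56
reg=np.zeros(Z.shape,bool); reg[195:265,185:305]=1
k=(Z>45)&(Z<55)&reg&(X<490)
q=P[k][:,:2].astype(np.float32); r=cv2.minAreaRect(q); print('box',r,len(q), np.median(P[k][:,2]))
E
```

```text
mat z 2.439270365126049
[360 165  14  38 345] [ 578.  -221.5   34.6] zmax 36.1 axis [-0.99   0.144] ext -57.0 123.0
   end z 28.3 [ 623.7 -224.2   22.5] 43
   end z 1192.6 [ 468.7 -114.9 1192.6] 2
[422 177  15  40 370] [ 564.7 -375.2   33.7] zmax 36.7 axis [-0.878  0.478] ext -43.0 209.0
   end z 36.6 [ 596.4 -382.5   29.9] 83
   end z 1192.6 [ 468.7 -114.9 1192.6] 2
[359 220  18  38 358] [ 438.8 -224.4   30.8] zmax 35.4 axis [-0.965  0.263] ext -56.0 40.0
   end z 26.6 [ 482.9 -237.2   22.5] 41
   end z 35.0 [ 410.  -217.    29.5] 95
[416 233  16  37 351] [ 424.2 -364.1   31.3] zmax 36.1 axis [-0.993  0.118] ext -39.0 54.0
   end z 36.1 [ 452.9 -368.9   30. ] 96
   end z 27.6 [ 381.  -359.3   23.1] 43
mat [ 656. -142.    2.]
mat [ 664. -472.    2.]
mat [ 358. -139.    2.]
mat [ 368. -474.    2.]
box ((446.405029296875, 77.97494506835938), (106.67372131347656, 262.9239501953125), 4.305090427398682) 305 50.034904855911236
```

View pics/crop0.png

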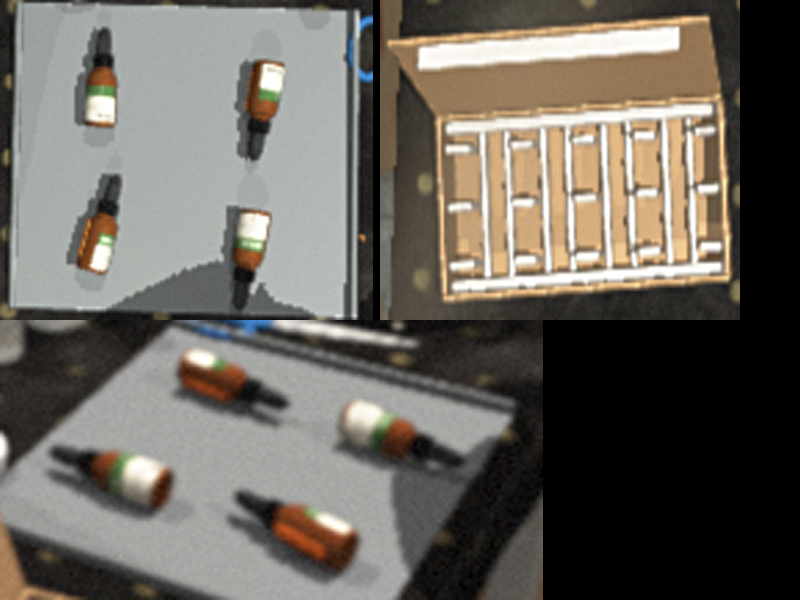

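Close-up: the orange sticker shows low on the +y side of the front-left bottle, and on the +y side of the back-right one. The other two show only label. I'll work out the sticker angles by casting rays onto the glass cylinders, and fit the box pose too.

```bash
cat >> h.py <<'E'
def bottles(dt,box=(160,270,345,457)):
    """list of (mid xyz, unit axis foot->bulb) from top depth"""
    P=pts('top',dt); m=np.zeros(dt.shape,np.uint8); a,b,c,d=box
    Z=P[...,2]; m[a:b,c:d]=((Z>7)&(Z<60)&(dt>0))[a:b,c:d]
    n,L,st,_=cv2.connectedComponentsWithStats(m); out=[]
    for i in range(1,n):
        if st[i,4]<100: continue
        q=P[L==i]; q=q[np.abs(q[:,1]-np.median(q[:,1]))<60]
        g=q[q[:,2]>14]  
        vx,vy,x0,y0=cv2.fitLine(g[g[:,2]>20][:,:2].astype(np.float32),cv2.DIST_HUBER,0,.01,.01).ravel()
        ax=np.array([vx,vy]); s=(q[:,:2]-[x0,y0])@ax; lo,hi=np.percentile(s,1),np.percentile(s,99)
        if np.percentile(q[s<lo+20,2],90)>np.percentile(q[s>hi-20,2],90): foot=lo
        else: foot=hi; 
        if foot==hi: ax=-ax; foot=-hi
        mid=np.array([x0,y0])+ax*(foot+30)
        out.append((np.array([*mid,np.percentile(g[:,2],97)-15.5]),np.array([*ax,0]),hi-lo))
    return out
def profile(n,im,mid,ax,r=15.5):
    """pixels on the glass: (s along axis from mid, angle from up toward left-of-axis = z x ax), rgb"""
    p,T=cam(n); o=T[:3,3]; side=np.cross([0,0,1],ax)
    v,u=np.mgrid[:im.shape[0],:im.shape[1]]
    D=np.stack([(u-p['cx'])/p['fx'],(v-p['cy'])/p['fy'],np.ones(u.shape)],-1)@T[:3,:3].T
    w=o-mid; a=D@ax; Dp=D-a[...,None]*ax; wp=w-(w@ax)*ax
    A=(Dp**2).sum(-1);B=Dp@wp;C=wp@wp-r*r; disc=B*B-A*C; ok=disc>0
    t=(-B-np.sqrt(np.where(ok,disc,0)))/A; X=w+D*t[...,None]; s=X@ax
    ok&=np.abs(s)<30; return s[ok],np.degrees(np.arctan2(X@side,X[...,2]))[ok],im[ok]
def stickers(imgs,mid,ax):
    for n,im in imgs.items():
        s,a,c=profile(n,im,mid,ax)
        hsv=cv2.cvtColor(c[None],cv2.COLOR_RGB2HSV)[0].astype(int); k=np.abs(s)<18
        line=''
        for b in range(-180,180,12):
            j=k&(a>=b)&(a<b+12)
            if j.sum()>2:
                w=((hsv[j,1]<90)&(hsv[j,2]>110)).mean(); r=np.median(c[j],0); og=((hsv[j,0]<14)&(hsv[j,1]>180)&(hsv[j,2]>170)).mean()
                line+=f' {b+6}:{w:.1f}/{og:.1f}/{tuple(int(x) for x in r)}'
        print(n,line)
E
python3 - <<'E'
from h import *
t=np.load('/tmp/top0.npz'); s=np.load('/tmp/side0.npz')
for m,a,l in bottles(t['d']):
    print(m.round(1),a.round(3),l.round()); stickers({'top':t['im'],'side':s['im']},m,a)
C=[ray('top',u,v,50) for u,v in((197.7,258.4),(301.3,252.5),(297,199.7),(196.7,205))]
print(np.round(C,1))
P=pts('top',t['d']); X,Y,Z=P[...,0],P[...,1],P[...,2]
k=(np.abs(Z-50)<4)&(X>350)&(X<450)&(Y>-80)&(Y<230); k[:,310:]=0; print('front rim',cv2.fitLine(P[k][:,:2].astype(np.float32),cv2.DIST_HUBER,0,.01,.01).ravel(),k.sum(),P[k].min(0),P[k].max(0))
# lid
k=(Z>70)&(Z<260)&(X>450)&(X<700)&(Y>-80)&(Y<240); k[:,:180]=0;k[:,305:]=0
q=P[k]; print('lid',q.min(0),q.max(0)); i=q[:,2]>np.percentile(q[:,2],85); print(q[i].mean(0),q[q[:,2]<90].mean(0))
ps=pts('side',s['d']); k=(np.abs(ps[...,2]-50)<4)&(ps[...,0]>350)&(ps[...,0]<480)&(ps[...,1]>-90)&(ps[...,1]<230)
print('side rim',cv2.minAreaRect(ps[k][:,:2].astype(np.float32)),k.sum())
E
```

```text
[ 569.9 -221.4   20.1] [ 0.998 -0.057  0.   ] 93.0
top  -66:0.6/0.0/(112, 111, 86) -54:0.8/0.0/(253, 252, 233) -42:0.3/0.0/(137, 130, 70) -30:0.5/0.0/(153, 150, 84) -18:0.4/0.0/(163, 157, 92) -6:0.5/0.0/(155, 160, 103) 6:0.4/0.0/(150, 144, 86) 18:0.6/0.0/(236, 232, 216) 30:0.6/0.0/(154, 171, 133) 42:0.5/0.0/(103, 117, 74) 54:0.4/0.0/(75, 83, 50) 66:0.1/0.0/(68, 68, 54) 78:0.0/0.0/(92, 94, 92)
side  -30:1.0/0.0/(167, 168, 165) -18:1.0/0.0/(173, 174, 162) -6:1.0/0.0/(165, 165, 153) 6:1.0/0.0/(163, 164, 146) 18:0.7/0.0/(157, 175, 126) 30:0.4/0.0/(140, 123, 75) 42:0.4/0.0/(128, 127, 72) 54:0.5/0.0/(111, 116, 74) 66:0.4/0.0/(96, 86, 52) 78:0.4/0.0/(76, 88, 62) 90:0.3/0.0/(87, 96, 75) 102:0.4/0.0/(63, 70, 52) 114:0.0/0.0/(57, 63, 45) 126:0.0/0.0/(79, 81, 68)
[ 575.5 -377.7   20.3] [-0.991  0.134  0.   ] 94.0
top  -90:0.0/0.0/(88, 86, 84) -78:0.0/0.0/(100, 77, 59) -66:0.0/0.0/(97, 62, 38) -54:0.0/0.0/(70, 39, 19) -42:0.0/0.0/(86, 47, 21) -30:0.2/0.0/(114, 70, 37) -18:0.5/0.0/(135, 136, 77) -6:0.5/0.0/(161, 174, 118) 6:0.5/0.0/(164, 156, 92) 18:0.5/0.1/(172, 169, 105) 30:0.5/0.0/(153, 167, 1
[... 1823 characters left out ...]
0.0/(140, 157, 120) -42:0.8/0.0/(190, 200, 162) -30:0.8/0.0/(214, 220, 182) -18:0.8/0.0/(228, 231, 197) -6:0.9/0.0/(195, 204, 174) 6:1.0/0.0/(192, 194, 173) 18:1.0/0.0/(170, 173, 160)
[[383.6 202.6  50. ]
 [405.8 -57.4  50. ]
 [537.9 -42.6  50. ]
 [517.8 211.   50. ]]
front rim [ 8.4729366e-02 -9.9640399e-01  3.9764413e+02  7.2695068e+01] 232 [384.71489463 -56.57248146  46.03574928] [449.70065035 209.43433243  53.92793782]
lid [527.17771298 -43.76003074  70.02069008] [585.27017903 218.2136679  187.27143675]
[565.82965976  83.6108144  182.49786344] [541.15878101  85.87077719  80.1116665 ]
side rim ((438.94586181640625, 78.89492797851562), (99.984375, 264.6050720214844), 3.963270902633667) 590
```

```bash
cat > pl.py <<'E'
import json,sys; from h import *; from scipy.spatial.transform import Rotation as Ro
def Rd(yaw): return Ro.from_euler('z',yaw,degrees=True)*Ro.from_euler('x',180,degrees=True)
def off(p,yaw,a,b):   # a along tool x, b to the left of it (world)
    y=np.radians(yaw); return np.array([p[0]+a*np.cos(y)-b*np.sin(y),p[1]+a*np.sin(y)+b*np.cos(y)])
def plan(wps,start=None,rot=None):
    """wps: (x,y,z,R or yaw deg,rows[,1=straight interp]). prints calls of <=5 rows"""
    s=state(); p=np.array(s['tool_pos'] if start is None else start); R=Ro.from_quat(s['tcp_rot']) if rot is None else rot
    rows=[]; cur=(p,R)
    for w in wps:
        t=np.array(w[:3],float); Rt=w[3] if isinstance(w[3],Ro) else Rd(w[3]); n=w[4]; st=len(w)>5
        for i in range(1,n+1):
            f=i/n if st else 1
            rows.append((cur[0]+(t-cur[0])*f, cur[1]*Ro.from_rotvec((cur[1].inv()*Rt).as_rotvec()*f)))
        cur=(t,Rt)
    for k in range(0,len(rows),5):
        out=[]
        for t,Rt in rows[k:k+5]:
            d=R.inv().apply(t-p)/500; a=(R.inv()*Rt).as_rotvec()/np.pi
            out.append([round(float(x),3)+0.0 for x in (*d,*a)])
        print(' | '.join(' '.join(f'{x:g}' for x in r) for r in out))
        p=p+R.apply(np.array(out[-1][:3])*500); R=R*Ro.from_rotvec(np.array(out[-1][3:])*np.pi)
    print('end',p.round(1),np.degrees(np.arctan2(R.as_matrix()[1,0],R.as_matrix()[0,0])).round(1))
def rollw(mid,yaw,D,gap=51,z=7,zh=75,n=5):
    c=mid; e=off(c,yaw,0,D+np.sign(D)*(gap/2-15.5)); f=off(c,yaw,0,D)
    return [(*c,zh,yaw,1),(*c,z,yaw,2),(*e,z,yaw,10,1),(*f,z,yaw,1),(*f,zh,yaw,2)]
E
python3 - <<'E'
from pl import *
w=[(432,-366,75,-6.4,8)]+rollw((432,-366),-6.4,43)[1:]+[(575,-378,75,-7.7,3)]+rollw((575,-378),-7.7,-29)[1:]
plan(w)
E
```

```text
0.448 -0.259 0.294 0 0 0.182 | 0.448 -0.259 0.294 0 0 0.182 | 0.448 -0.259 0.294 0 0 0.182 | 0.448 -0.259 0.294 0 0 0.182 | 0.448 -0.259 0.294 0 0 0.182
0 0 0 0 0 0 | 0 0 0 0 0 0 | 0 0 0 0 0 0 | 0.001 0 0.136 0 0 0 | 0.001 0 0.136 0 0 0
0 -0.011 0 0 0 0 | 0 -0.021 0 0 0 0 | 0 -0.032 0 0 0 0 | 0 -0.042 0 0 0 0 | 0 -0.053 0 0 0 0
0 -0.011 0 0 0 0 | 0 -0.021 0 0 0 0 | 0 -0.032 0 0 0 0 | 0 -0.042 0 0 0 0 | 0 -0.053 0 0 0 0
0 0.02 0 0 0 0 | 0 0.02 -0.136 0 0 0 | 0 0.02 -0.136 0 0 0 | 0.286 0.098 -0.136 0 0 0.007 | 0.286 0.098 -0.136 0 0 0.007
0 0 0 0 0 0 | 0 0 0.136 0 0 0 | 0 0 0.136 0 0 0 | 0 0.008 0.136 0 0 0 | 0 0.016 0.136 0 0 0
0 0.008 0 0 0 0 | 0 0.015 0 0 0 0 | 0 0.023 0 0 0 0 | 0 0.031 0 0 0 0 | 0 0.039 0 0 0 0
0 0.008 0 0 0 0 | 0 0.015 -0.001 0 0 0 | 0 0.023 -0.001 0 0 0 | 0 0.003 0 0 0 0 | 0 0.003 -0.136 0 0 0
0 0 0 0 0 0
end [ 571.  -406.7   74.8] -7.6
```

>>> play_rows([
  {"dx":0.448,"dy":-0.259,"dz":0.294,"az":0.182},
  {"dx":0.448,"dy":-0.259,"dz":0.294,"az":0.182},
  {"dx":0.448,"dy":-0.259,"dz":0.294,"az":0.182},
  {"dx":0.448,"dy":-0.259,"dz":0.294,"az":0.182},
  {"dx":0.448,"dy":-0.259,"dz":0.294,"az":0.182},
], jaw=0.17)

```text
validation failed for argument at $.pl...
```

>>> play_rows([
  {"dx":0},
  {"dx":0},
  {"dx":0},
])

```text
validation failed for argument at $.pl...
```

>>> play_rows([
  {"dx":0.448,"dy":-0.259,"dz":0.294,"ax":0,"ay":0,"az":0.182},
  {"dx":0.448,"dy":-0.259,"dz":0.294,"ax":0,"ay":0,"az":0.182},
  {"dx":0.448,"dy":-0.259,"dz":0.294,"ax":0,"ay":0,"az":0.182},
  {"dx":0.448,"dy":-0.259,"dz":0.294,"ax":0,"ay":0,"az":0.182},
  {"dx":0.448,"dy":-0.259,"dz":0.294,"ax":0,"ay":0,"az":0.182},
], jaw=0.17)

```text
clock: 0.72
tool_pos: [432.9, -363.8, 74.1]
tcp_rot: [0.998, -0.055, -0.0, -0.001]
wrist_force: [-0.0, 0.5, -0.3]
finger_gap: 52.2
gripper_force: 0.0
```

>>> play_rows([
  {"dx":0,"dy":0,"dz":0,"ax":0,"ay":0,"az":0},
  {"dx":0,"dy":0,"dz":0.136,"ax":0,"ay":0,"az":0},
  {"dx":0,"dy":0,"dz":0.136,"ax":0,"ay":0,"az":0},
  {"dx":0,"dy":0,"dz":0.136,"ax":0,"ay":0,"az":0},
])

```text
clock: 1.23
tool_pos: [431.9, -367.5, 8.5]
tcp_rot: [0.998, -0.056, -0.0, 0.0]
wrist_force: [0.1, -0.4, 0.1]
finger_gap: 50.7
gripper_force: 0.0
```

>>> play_rows([
  {"dx":0,"dy":-0.011,"dz":0,"ax":0,"ay":0,"az":0},
  {"dx":0,"dy":-0.021,"dz":0,"ax":0,"ay":0,"az":0},
  {"dx":0,"dy":-0.032,"dz":0,"ax":0,"ay":0,"az":0},
  {"dx":0,"dy":-0.042,"dz":0,"ax":0,"ay":0,"az":0},
  {"dx":0,"dy":-0.053,"dz":0,"ax":0,"ay":0,"az":0},
])

```text
clock: 1.85
tool_pos: [435.1, -339.8, 7.6]
tcp_rot: [0.998, -0.055, 0.0, -0.0]
wrist_force: [-0.9, -0.5, -0.4]
finger_gap: 51.1
gripper_force: 0.0
```

>>> play_rows([
  {"dx":0,"dy":-0.011,"dz":0,"ax":0,"ay":0,"az":0},
  {"dx":0,"dy":-0.021,"dz":0,"ax":0,"ay":0,"az":0},
  {"dx":0,"dy":-0.032,"dz":0,"ax":0,"ay":0,"az":0},
  {"dx":0,"dy":-0.042,"dz":0,"ax":0,"ay":0,"az":0},
  {"dx":0,"dy":-0.053,"dz":0,"ax":0,"ay":0,"az":0},
])

```text
clock: 2.48
tool_pos: [438.0, -313.6, 7.6]
tcp_rot: [0.998, -0.056, 0.0, -0.0]
wrist_force: [0.2, -0.1, 0.0]
finger_gap: 51.0
gripper_force: 0.0
```

>>> play_rows([
  {"dx":0,"dy":0,"dz":0,"ax":0,"ay":0,"az":0},
  {"dx":0,"dy":0.02,"dz":0,"ax":0,"ay":0,"az":0},
  {"dx":0,"dy":0.02,"dz":-0.136,"ax":0,"ay":0,"az":0},
  {"dx":0,"dy":0.02,"dz":-0.136,"ax":0,"ay":0,"az":0},
  {"dx":0,"dy":0.02,"dz":-0.136,"ax":0,"ay":0,"az":0},
])

```text
clock: 3.1
tool_pos: [436.9, -324.8, 75.9]
tcp_rot: [0.998, -0.056, 0.001, 0.0]
wrist_force: [0.2, 0.1, -0.3]
finger_gap: 50.9
gripper_force: 0.0
```

```bash
python3 - <<'E'
from pl import *
plan([(575,-378,75,-7.7,4)]+rollw((575,-378),-7.7,-29)[1:])
im,d=grab('top')
for b in bottles(d): print(b[0].round(1),b[1].round(3),b[2].round())
E
```

```text
0.286 0.075 0.002 0 0 0.007 | 0.286 0.075 0.002 0 0 0.007 | 0.286 0.075 0.002 0 0 0.007 | 0.286 0.075 0.002 0 0 0.007 | 0.286 0.075 0.138 0 0 0.007
0 0 0 0 0 0 | 0 0.008 0 0 0 0 | 0 0.015 0 0 0 0 | 0 0.023 0 0 0 0 | 0 0.031 0 0 0 0
0 0.008 0 0 0 0 | 0 0.016 0 0 0 0 | 0 0.023 0 0 0 0 | 0 0.031 0 0 0 0 | 0 0.039 0 0 0 0
0 0.008 0 0 0 0 | 0 -0.012 0 0 0 0 | 0 -0.012 -0.136 0 0 0 | 0 -0.012 -0.136 0 0 0
end [ 570.9 -406.7   75.1] -7.7
[ 569.8 -221.6   19.9] [ 0.999 -0.049  0.   ] 92.0
[ 575.8 -377.6   19.9] [-0.993  0.116  0.   ] 92.0
[ 430.1 -222.4   19.5] [ 0.966 -0.26   0.   ] 93.0
```

>>> play_rows([
  {"dx":0.286,"dy":0.075,"dz":0,"ax":0,"ay":0,"az":0.007},
  {"dx":0.286,"dy":0.075,"dz":0,"ax":0,"ay":0,"az":0.007},
  {"dx":0.286,"dy":0.075,"dz":0,"ax":0,"ay":0,"az":0.007},
  {"dx":0.286,"dy":0.075,"dz":0.138,"ax":0,"ay":0,"az":0.007},
  {"dx":0.286,"dy":0.075,"dz":0.138,"ax":0,"ay":0,"az":0.007},
])

```text
clock: 3.78
tool_pos: [573.9, -376.2, 2.5]
tcp_rot: [0.998, -0.066, -0.002, -0.001]
wrist_force: [1.3, 2.0, 16.5]
finger_gap: 51.0
gripper_force: 10.1
```

>>> play_rows([
  {"dx":0,"dy":0,"dz":0,"ax":0,"ay":0,"az":0},
  {"dx":0,"dy":0.008,"dz":0,"ax":0,"ay":0,"az":0},
  {"dx":0,"dy":0.016,"dz":0,"ax":0,"ay":0,"az":0},
  {"dx":0,"dy":0.023,"dz":0,"ax":0,"ay":0,"az":0},
  {"dx":0,"dy":0.031,"dz":0,"ax":0,"ay":0,"az":0},
])

```text
clock: 4.4
tool_pos: [572.7, -392.7, 6.7]
tcp_rot: [0.998, -0.067, 0.0, 0.0]
wrist_force: [0.4, 0.2, 0.8]
finger_gap: 50.9
gripper_force: 0.1
```

>>> play_rows([
  {"dx":0,"dy":0.008,"dz":0,"ax":0,"ay":0,"az":0},
  {"dx":0,"dy":0.016,"dz":0,"ax":0,"ay":0,"az":0},
  {"dx":0,"dy":0.024,"dz":0,"ax":0,"ay":0,"az":0},
  {"dx":0,"dy":0.032,"dz":0,"ax":0,"ay":0,"az":0},
  {"dx":0,"dy":0.04,"dz":0,"ax":0,"ay":0,"az":0},
])

```text
clock: 5.03
tool_pos: [570.1, -412.4, 6.5]
tcp_rot: [0.998, -0.066, -0.0, -0.0]
wrist_force: [-0.4, -0.3, 0.3]
finger_gap: 50.9
gripper_force: 0.0
```

>>> play_rows([
  {"dx":0,"dy":0.008,"dz":0,"ax":0,"ay":0,"az":0},
  {"dx":0,"dy":0.008,"dz":0,"ax":0,"ay":0,"az":0},
  {"dx":0,"dy":-0.012,"dz":0,"ax":0,"ay":0,"az":0},
  {"dx":0,"dy":-0.012,"dz":-0.136,"ax":0,"ay":0,"az":0},
  {"dx":0,"dy":-0.012,"dz":-0.136,"ax":0,"ay":0,"az":0},
])

```text
clock: 5.65
tool_pos: [574.0, -406.7, 80.0]
tcp_rot: [0.998, -0.066, 0.004, 0.002]
wrist_force: [0.5, -0.9, 0.0]
finger_gap: 50.8
gripper_force: 0.0
```

```bash
python3 - <<'E'
from pl import *
s=state(); print(s['tool_pos'])
plan([(570,-221.5,75,-3,4)]+rollw((570,-221.5),-3,-54)[1:2]+rollw((570,-221.5),-3,-54,n=14)[2:]+[(430,-222.3,75,-15,4)]+rollw((430,-222.3),-15,-20.6)[1:]+[(440,60,160,-5,6)])
E
```

```text
[ 574.02839906 -406.67351094   79.9984506 ]
-0.057 -0.366 0.008 0.001 -0.002 -0.025 | -0.057 -0.366 0.008 0.001 -0.002 -0.025 | -0.057 -0.366 0.008 0.001 -0.002 -0.025 | -0.057 -0.366 0.008 0.001 -0.002 -0.025 | -0.058 -0.366 0.144 0.001 -0.002 -0.025
0 0 0 0 0 0 | 0 0.012 0 0 0 0 | 0 0.025 0 0 0 0 | 0 0.038 0 0 0 0 | 0 0.051 0 0 0 0
0 0.013 0 0 0 0 | 0 0.025 0.001 0 0 0 | 0 0.038 0.001 0 0 0 | 0 0.051 0.001 0 0 0 | 0 0.064 0.001 0 0 0
0 0.013 0 0 0 0 | 0 -0.007 0 0 0 0 | 0 -0.007 -0.136 0 0 0 | 0 -0.007 -0.136 0 0 0 | -0.279 -0.099 -0.137 0 0 0.066
0 0 0 0 0 0 | 0 0 0 0 0 0 | 0 0 0 0 0 0 | 0 0 0.136 0 0 0 | 0 0 0.136 0 0 0
0 0.006 0 0 0 0 | 0 0.012 0 0 0 0 | 0 0.018 0 0 0 0 | 0 0.025 0 0 0 0 | 0 0.031 0 0 0 0
0 0.006 0 0 0 0 | 0 0.012 0 0 0 0 | 0 0.018 0 0 0 0 | 0 0.024 0 0 0 0 | 0 0.03 0 0 0 0
0 -0.02 0 0 0 0 | 0 -0.02 -0.136 0 0 0 | 0 -0.02 -0.136 0 0 0 | -0.126 -0.612 -0.306 0 0 -0.055 | -0.126 -0.612 -0.306 0 0 -0.055
0 0 0 0 0 0 | 0 0 0 0 0 0 | 0 0 0 0 0 0 | 0 0 0 0 0 0
end [440.1  60.2 160. ] -5.0
```

>>> play_rows([
  {"dx":-0.052,"dy":-0.366,"dz":0,"ax":0,"ay":0,"az":-0.026},
  {"dx":-0.052,"dy":-0.366,"dz":0,"ax":0,"ay":0,"az":-0.026},
  {"dx":-0.052,"dy":-0.366,"dz":0,"ax":0,"ay":0,"az":-0.026},
  {"dx":-0.052,"dy":-0.366,"dz":0,"ax":0,"ay":0,"az":-0.026},
  {"dx":-0.052,"dy":-0.366,"dz":0.07,"ax":0,"ay":0,"az":-0.026},
])

```text
clock: 6.28
tool_pos: [571.8, -221.1, 41.9]
tcp_rot: [1.0, -0.025, 0.003, 0.001]
wrist_force: [-0.2, -1.2, 0.1]
finger_gap: 50.6
gripper_force: 0.0
```

>>> play_rows([
  {"dx":0,"dy":0,"dz":0.05,"ax":0,"ay":0,"az":0},
  {"dx":0,"dy":0,"dz":0.066,"ax":0,"ay":0,"az":0},
  {"dx":0,"dy":0.013,"dz":0.066,"ax":0,"ay":0,"az":0},
  {"dx":0,"dy":0.026,"dz":0.066,"ax":0,"ay":0,"az":0},
  {"dx":0,"dy":0.039,"dz":0.066,"ax":0,"ay":0,"az":0},
])

```text
clock: 6.9
tool_pos: [568.9, -242.0, 7.6]
tcp_rot: [1.0, -0.026, 0.001, 0.0]
wrist_force: [0.3, 0.4, -0.7]
finger_gap: 50.7
gripper_force: 0.0
```

>>> play_rows([
  {"dx":0,"dy":0.013,"dz":0,"ax":0,"ay":0,"az":0},
  {"dx":0,"dy":0.026,"dz":0,"ax":0,"ay":0,"az":0},
  {"dx":0,"dy":0.039,"dz":0,"ax":0,"ay":0,"az":0},
  {"dx":0,"dy":0.052,"dz":0,"ax":0,"ay":0,"az":0},
  {"dx":0,"dy":0.065,"dz":0,"ax":0,"ay":0,"az":0},
])

```text
clock: 7.52
tool_pos: [566.7, -273.7, 6.5]
tcp_rot: [1.0, -0.026, -0.0, -0.0]
wrist_force: [-0.3, 0.8, -0.8]
finger_gap: 50.6
gripper_force: 0.0
```

>>> play_rows([
  {"dx":0,"dy":0.013,"dz":0,"ax":0,"ay":0,"az":0},
  {"dx":0,"dy":0.024,"dz":0,"ax":0,"ay":0,"az":0},
  {"dx":0,"dy":0.004,"dz":0,"ax":0,"ay":0,"az":0},
  {"dx":0,"dy":0.004,"dz":-0.136,"ax":0,"ay":0,"az":0},
  {"dx":0,"dy":0.004,"dz":-0.136,"ax":0,"ay":0,"az":0},
])

```text
clock: 8.15
tool_pos: [569.8, -275.1, 79.4]
tcp_rot: [1.0, -0.025, 0.004, 0.001]
wrist_force: [-0.2, 0.1, 1.0]
finger_gap: 50.9
gripper_force: 0.0
```

```bash
python3 - <<'E'
from pl import *
s=state(); print(s['tool_pos'])
c=np.array([*off((570,-221.5),-3,0,-54),75]); print(c)
m=(430,-222.3); y=-15; e=off(m,y,0,-31); f=off(m,y,0,-20.6)
plan([(*m,75,y,3),(*m,42,y,1),(*m,16,y,1),(*m,8,y,2),(*e,8,y,7,1),(*e,8,y,1),(*f,8,y,1),(*f,75,y,2),(440,60,160,-5,6)],c,Rd(-3))
E
```

```text
[ 569.75664555 -275.12514961   79.36057303]
[ 567.17385836 -275.42599488   75.        ]
-0.28 -0.092 0 0 0 0.067 | -0.28 -0.092 0 0 0 0.067 | -0.28 -0.092 0 0 0 0.067 | -0.28 -0.092 0.066 0 0 0.067 | -0.28 -0.092 0.118 0 0 0.067
0.001 0 0.016 0 0 0 | 0.001 0 0.016 0 0 0 | 0.001 0.009 0.016 0 0 0 | 0.001 0.018 0.016 0 0 0 | 0.001 0.027 0.016 0 0 0
0 0.009 0 0 0 0 | 0 0.017 0 0 0 0 | 0 0.026 0 0 0 0 | 0 0.035 0 0 0 0 | 0 0.035 0 0 0 0
0 -0.021 0 0 0 0 | 0 -0.021 -0.134 0 0 0 | 0 -0.021 -0.134 0 0 0 | -0.128 -0.612 -0.304 0 0 -0.056 | -0.128 -0.612 -0.304 0 0 -0.056
0 0 0 0 0 0 | 0 0 0 0 0 0 | 0 0 0 0 0 0 | 0 0 0 0 0 0
end [439.9  59.9 160. ] -5.0
```

>>> play_rows([
  {"dx":-0.28,"dy":-0.092,"dz":0,"ax":0,"ay":0,"az":0.067},
  {"dx":-0.28,"dy":-0.092,"dz":0,"ax":0,"ay":0,"az":0.067},
  {"dx":-0.28,"dy":-0.092,"dz":0,"ax":0,"ay":0,"az":0.067},
  {"dx":-0.28,"dy":-0.092,"dz":0.066,"ax":0,"ay":0,"az":0.067},
  {"dx":-0.28,"dy":-0.092,"dz":0.118,"ax":0,"ay":0,"az":0.067},
])

```text
clock: 8.78
tool_pos: [429.0, -221.3, 14.9]
tcp_rot: [0.991, -0.13, 0.0, 0.0]
wrist_force: [0.7, 0.6, 0.1]
finger_gap: 51.0
gripper_force: 0.0
```

>>> play_rows([
  {"dx":0,"dy":0,"dz":0.016,"ax":0,"ay":0,"az":0},
  {"dx":0,"dy":0,"dz":0.016,"ax":0,"ay":0,"az":0},
  {"dx":0,"dy":0.009,"dz":0.016,"ax":0,"ay":0,"az":0},
  {"dx":0,"dy":0.018,"dz":0.016,"ax":0,"ay":0,"az":0},
  {"dx":0,"dy":0.027,"dz":0.016,"ax":0,"ay":0,"az":0},
])

```text
clock: 9.4
tool_pos: [425.9, -235.9, 8.1]
tcp_rot: [0.991, -0.131, 0.0, 0.0]
wrist_force: [-0.3, -0.0, -0.1]
finger_gap: 50.9
gripper_force: 0.0
```

>>> play_rows([
  {"dx":0,"dy":0.009,"dz":0,"ax":0,"ay":0,"az":0},
  {"dx":0,"dy":0.017,"dz":0,"ax":0,"ay":0,"az":0},
  {"dx":0,"dy":0.026,"dz":0,"ax":0,"ay":0,"az":0},
  {"dx":0,"dy":0.035,"dz":0,"ax":0,"ay":0,"az":0},
  {"dx":0,"dy":0.035,"dz":0,"ax":0,"ay":0,"az":0},
])

```text
clock: 10.02
tool_pos: [420.9, -252.5, 7.5]
tcp_rot: [0.991, -0.131, -0.0, 0.0]
wrist_force: [0.2, 0.8, 0.5]
finger_gap: 51.2
gripper_force: 0.0
```

>>> play_rows([
  {"dx":0,"dy":-0.021,"dz":0,"ax":0,"ay":0,"az":0},
  {"dx":0,"dy":-0.021,"dz":-0.134,"ax":0,"ay":0,"az":0},
  {"dx":0,"dy":-0.021,"dz":-0.134,"ax":0,"ay":0,"az":0},
])

```text
clock: 10.4
tool_pos: [426.7, -242.1, 78.4]
tcp_rot: [0.992, -0.13, 0.003, 0.001]
wrist_force: [0.6, 0.1, -0.4]
finger_gap: 51.0
gripper_force: 0.0
```

>>> play_rows([
  {"dx":-0.107,"dy":-0.592,"dz":-0.17,"ax":0,"ay":0,"az":-0.056},
  {"dx":-0.107,"dy":-0.592,"dz":-0.17,"ax":0,"ay":0,"az":-0.056},
  {"dx":-0.107,"dy":-0.592,"dz":-0.17,"ax":0,"ay":0,"az":-0.056},
  {"dx":-0.107,"dy":-0.592,"dz":-0.17,"ax":0,"ay":0,"az":-0.056},
  {"dx":-0.107,"dy":-0.592,"dz":-0.17,"ax":0,"ay":0,"az":-0.056},
])

```text
clock: 11.02
tool_pos: [448.2, 60.2, 159.8]
tcp_rot: [0.999, -0.043, 0.0, 0.0]
wrist_force: [1.5, 0.3, -0.3]
finger_gap: 50.4
gripper_force: 0.0
```

```bash
python3 - <<'E'
from pl import *
print(state()['tool_pos'])
I={}
for n in ('top','side'):
    im,d=grab(n); I[n]=im; np.savez(f'/tmp/{n}1.npz',im=im,d=d)
    if n=='top': D=d
for m,a,l in bottles(D):
    print(m.round(1),a.round(3),l.round()); stickers(I,m,a)
c=np.zeros((600,800,3),np.uint8)
c[:320,:373]=cv2.resize(I['top'][155:275,330:470],(373,320),interpolation=cv2.INTER_CUBIC)
c[320:600,:543]=cv2.resize(I['side'][150:230,300:455],(543,280),interpolation=cv2.INTER_CUBIC)
save(c,'crop1.png')
E
```

```text
[448.22087035  60.22727855 159.81672   ]
[ 567.8 -279.5   20.4] [ 0.999 -0.04   0.   ] 93.0
top  -66:1.0/0.0/(137, 117, 102) -54:0.1/0.0/(135, 96, 72) -42:0.0/0.0/(140, 79, 39) -30:0.0/0.0/(148, 82, 39) -18:0.0/0.0/(152, 87, 43) -6:0.0/0.7/(230, 126, 50) 6:0.0/0.1/(255, 159, 61) 18:0.0/0.2/(255, 163, 62) 30:0.0/0.5/(158, 85, 39) 42:0.0/0.0/(91, 52, 26) 54:0.0/0.0/(69, 41, 20) 66:0.0/0.0/(62, 40, 28) 78:0.0/0.0/(61, 58, 56)
side  -18:0.0/0.0/(38, 37, 41) -6:0.0/0.0/(32, 34, 38) 6:0.0/0.0/(33, 33, 37) 18:0.0/0.0/(29, 31, 30) 30:0.0/0.0/(43, 33, 29) 42:0.0/0.0/(49, 38, 29) 54:0.0/0.0/(80, 64, 37) 66:0.2/0.0/(81, 66, 43) 78:0.1/0.0/(70, 57, 37) 90:0.1/0.0/(75, 61, 38) 102:0.0/0.0/(74, 65, 55) 114:0.2/0.0/(72, 68, 59) 126:0.2/0.0/(62, 59, 54)
[ 571.  -407.9   19.5] [-0.993  0.121  0.   ] 92.0
top  -90:0.0/0.0/(84, 89, 86) -78:0.0/0.0/(72, 74, 71) -66:0.0/0.0/(61, 67, 53) -54:0.0/0.0/(68, 49, 31) -42:0.0/0.0/(92, 53, 25) -30:0.0/0.0/(112, 65, 32) -18:0.0/0.0/(127, 71, 37) -6:0.0/0.1/(165, 99, 45) 6:0.0/0.0/(254, 188, 74) 18:0.0/0.0/(255, 205, 82) 30:0.0/0.0/(251, 173, 70) 42:0.0/0.0/(167, 
[... 1183 characters left out ...]
/(101, 93, 92) -78:0.0/0.0/(99, 77, 66) -66:0.0/0.0/(133, 72, 35) -54:0.0/0.1/(163, 87, 29) -42:0.0/0.0/(111, 66, 32) -30:0.0/0.0/(110, 64, 32) -18:0.0/0.0/(129, 72, 35) -6:0.0/0.0/(144, 82, 41) 6:0.4/0.0/(169, 128, 80) 18:0.5/0.0/(173, 184, 124) 30:0.5/0.0/(179, 192, 135) 42:0.4/0.0/(143, 148, 84) 54:0.4/0.0/(140, 148, 96) 66:1.0/0.0/(176, 188, 160)
side  -126:0.0/0.0/(53, 34, 25) -114:0.0/0.0/(67, 34, 18) -102:0.0/0.0/(104, 48, 20) -90:0.0/0.0/(145, 59, 24) -78:0.0/0.1/(164, 72, 30) -66:0.0/0.0/(147, 67, 29) -54:0.0/0.0/(118, 57, 29) -42:0.0/0.0/(127, 64, 33) -30:0.0/0.0/(145, 79, 41) -18:0.4/0.0/(166, 118, 83) -6:0.8/0.0/(163, 153, 119) 6:1.0/0.0/(190, 191, 171) 18:1.0/0.0/(169, 171, 156)
```

View pics/crop1.png

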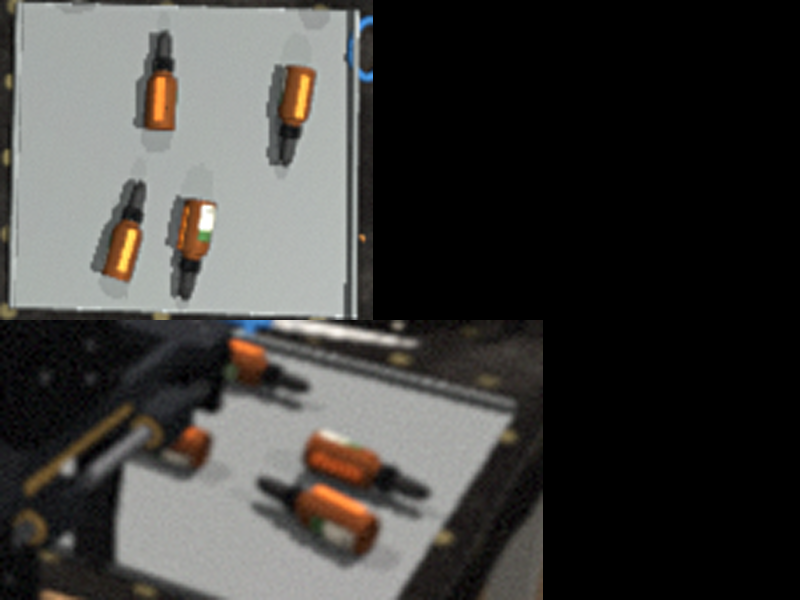

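```bash
cat >> h.py <<'E'
def stick_top(im,mid,ax,show=0):
    """sticker angle from up, + toward +y, by silhouette in top view"""
    if ax[0]<0: ax=-ax
    p,T=cam('top'); W=p['world_to_cam']; perp=np.cross([0,0,1],ax)
    s,q=np.meshgrid(np.arange(-24,22,1.),np.arange(-24,24.01,.5))
    if show!=0: s=s
    X=np.array([mid[0],mid[1],17.5])+s[...,None]*ax+q[...,None]*perp
    c=X@W[:3,:3].T+W[:3,3]; u=(p['fx']*c[...,0]/c[...,2]+p['cx']).astype(np.float32); v=(p['fy']*c[...,1]/c[...,2]+p['cy']).astype(np.float32)
    b=cv2.remap(im,u,v,cv2.INTER_CUBIC); m=np.median(b[:, 8:-8].astype(float),1); Q=q[:,0]
    sat=m[:,0]-m[:,2]; k=sat>45; lo,hi=Q[k].min(),Q[k].max()
    g=np.clip(m[:,0]-np.percentile(m[k,0],55)-25,0,None)*k; ctr=(Q*g).sum()/g.sum()
    o=(ctr-(lo+hi)/2)/15.5; C=T[:3,3]; tilt=np.degrees(np.arctan2((C-mid)@perp,C[2]-17))
    return dict(edges=(lo,hi),st=ctr.round(2),ang=(np.degrees(np.arcsin(np.clip(o,-1,1)))+tilt).round(1),tilt=tilt.round(1),R=m[::4,0].astype(int),sat=sat[::4].astype(int))
E
python3 - <<'E'
from h import *
t=np.load('/tmp/top1.npz')
for m,a,l in bottles(t['d']): print(m.round(1),stick_top(t['im'],m,a))
# box in both views
for n in('top','side'):
    z=np.load(f'/tmp/{n}0.npz'); P=pts(n,z['d']); h=cv2.cvtColor(z['im'],cv2.COLOR_RGB2HSV).astype(int)
    wh=(h[...,1]<50)&(h[...,2]>150)
    k=wh&(P[...,2]>25)&(P[...,2]<40)&(P[...,0]>385)&(P[...,0]<540)&(P[...,1]>-60)&(P[...,1]<215)
    q=P[k]; r=cv2.minAreaRect(q[:,:2].astype(np.float32)); print(n,'white',r,k.sum(),np.median(q[:,2]))
    k=(np.abs(P[...,2]-50)<5)&(P[...,0]>370)&(P[...,0]<430)&(P[...,1]>-70)&(P[...,1]<215)
    print(cv2.minAreaRect(P[k][:,:2].astype(np.float32)))
E
```

```text
[ 567.8 -279.5   20.4] {'edges': (np.float64(-15.0), np.float64(11.5)), 'st': np.float64(0.15), 'ang': np.float64(14.8), 'tilt': np.float64(7.8), 'R': array([170, 171, 173, 165, 139, 134, 142, 148, 153, 167, 227, 255, 255,
       255, 235, 163, 105,  79,  62,  59,  82,  96,  93,  94, 143]), 'sat': array([ -1,  -2,  -6,  -2,  31,  76, 106, 110, 109, 121, 176, 196, 192,
       193, 183, 125,  77,  59,  43,  11,  -2,  -3,  -1,  -1,  -1])}
[ 571.  -407.9   19.5] {'edges': (np.float64(-16.5), np.float64(9.0)), 'st': np.float64(-8.4), 'ang': np.float64(-4.1), 'tilt': np.float64(13.3), 'R': array([175, 178, 171, 143, 130, 160, 229, 255, 255, 253, 204, 148, 128,
       123, 115, 102,  82,  67,  57,  76,  85,  88,  89,  92, 136]), 'sat': array([ -2,  -6,  -4,  22,  69, 120, 168, 174, 170, 177, 150, 109,  91,
        88,  83,  75,  58,  37,   4,   0,  -3,  -2,  -2,  -2,  -2])}
[ 424.1 -245.7   19.6] {'edges': (np.float64(-15.5), np.float64(11.0)), 'st': np.float64(-5.84), 'ang': np.float64(-6.7), 'tilt': np.float64(6.7), 'R': array([175, 175, 177, 160, 133, 125, 148, 213, 255, 255, 255, 224, 1
[... 577 characters left out ...]
0, 106, 103,
        94,  82,  72,  93, 135, 118,  45,  -2,  -6,  -3,   0,  -1])}
top white ((462.53692626953125, 81.1280746459961), (129.5880126953125, 251.01962280273438), 5.1165361404418945) 926 33.10372648434179
((407.4937438964844, 74.85496520996094), (45.01995849609375, 262.8523254394531), 0.12143784016370773)
side white ((464.7713928222656, 76.8512191772461), (125.60677337646484, 247.540283203125), 5.255568504333496) 1284 32.14517120855152
((404.8819885253906, 77.41690063476562), (264.61614990234375, 49.19466781616211), 89.89935302734375)h.py:62: RuntimeWarning: invalid value encountered in scalar divide
  g=np.clip(m[:,0]-np.percentile(m[k,0],55)-25,0,None)*k; ctr=(Q*g).sum()/g.sum()
```

```bash
cat >> pl.py <<'E'
BC=np.array([463,78.5]); BY=4.9
def cradle(i,a): return off(BC,BY,a,(i-1.5)*57)
def pick(mid,yaw,d,z=8):
    c=off(mid,yaw,0,d); return [(*c,75,yaw,5),(*c,40,yaw,1),(*c,18,yaw,1),(*c,z,yaw,3)],c
def place(c,yaw,i,a,z=21,n=6):
    t=cradle(i,a); return [(*c,85,yaw,2),(*t,85,BY,n),(*t,50,BY,1),(*t,30,BY,1),(*t,z,BY,3)],t
E
python3 - <<'E'
from pl import *
w,c=pick((424.1,-245.7),-16.2,2.5)
plan(w)
w,t=place(c,-16.2,3,-19.5,n=8); print(c,t); plan(w,[*c,8],Rd(-16.2))
E
```

```text
-0.002 0.62 0.171 -0.001 -0.001 0.066 | -0.002 0.62 0.171 -0.001 -0.001 0.066 | -0.002 0.62 0.171 -0.001 -0.001 0.066 | -0.002 0.62 0.171 -0.001 -0.001 0.066 | -0.002 0.62 0.171 -0.001 -0.001 0.066
-0.001 0 0.07 0 0 0 | -0.001 0 0.114 0 0 0 | -0.001 0 0.134 0 0 0 | -0.001 0 0.134 0 0 0 | -0.001 0 0.134 0 0 0
end [ 424.5 -243.4    7.9] -16.3
[ 424.79747777 -243.29926579] [436.2681198  162.02189282]
0 0 -0.154 0 0 0 | 0 0 -0.154 0 0 0 | -0.204 -0.785 -0.154 0 0 -0.117 | -0.204 -0.785 -0.154 0 0 -0.117 | -0.204 -0.785 -0.154 0 0 -0.117
0 0 0 0 0 0 | 0 0 0 0 0 0 | 0 0 0 0 0 0 | 0 0 0 0 0 0 | 0 0 0 0 0 0
0 0 0.07 0 0 0 | 0 0 0.11 0 0 0 | 0 0 0.128 0 0 0 | 0 0 0.128 0 0 0 | 0 0 0.128 0 0 0
end [436.4 162.1  21. ] 4.9
```

>>> play_rows([
  {"dx":-0.002,"dy":0.62,"dz":0.17,"ax":0,"ay":0,"az":0.066},
  {"dx":-0.002,"dy":0.62,"dz":0.17,"ax":0,"ay":0,"az":0.066},
  {"dx":-0.002,"dy":0.62,"dz":0.17,"ax":0,"ay":0,"az":0.066},
  {"dx":-0.002,"dy":0.62,"dz":0.17,"ax":0,"ay":0,"az":0.066},
  {"dx":-0.002,"dy":0.62,"dz":0.17,"ax":0,"ay":0,"az":0.066},
])

```text
clock: 11.75
tool_pos: [421.3, -244.0, 76.0]
tcp_rot: [0.989, -0.146, 0.0, 0.0]
wrist_force: [1.0, 0.0, 0.4]
finger_gap: 51.0
gripper_force: 0.0
```

>>> play_rows([
  {"dx":0,"dy":0,"dz":0,"ax":0,"ay":0,"az":0},
  {"dx":0,"dy":0,"dz":0,"ax":0,"ay":0,"az":0},
])

```text
clock: 12.0
tool_pos: [421.7, -241.8, 76.3]
tcp_rot: [0.989, -0.146, -0.0, -0.0]
wrist_force: [-0.9, 0.7, 0.7]
finger_gap: 50.8
gripper_force: 0.0
```

>>> play_rows([
  {"dx":0.007,"dy":0.001,"dz":0.07,"ax":0,"ay":0,"az":0},
  {"dx":0.007,"dy":0.001,"dz":0.114,"ax":0,"ay":0,"az":0},
  {"dx":0.007,"dy":0.001,"dz":0.136,"ax":0,"ay":0,"az":0},
  {"dx":0.007,"dy":0.001,"dz":0.136,"ax":0,"ay":0,"az":0},
  {"dx":0.007,"dy":0.001,"dz":0.136,"ax":0,"ay":0,"az":0},
])

```text
clock: 12.62
tool_pos: [426.0, -243.9, 9.8]
tcp_rot: [0.989, -0.146, 0.001, 0.0]
wrist_force: [-0.2, -0.6, 0.8]
finger_gap: 51.1
gripper_force: 0.0
```

>>> play_rows([
  {"dx":0,"dy":0,"dz":0,"ax":0,"ay":0,"az":0},
  {"dx":0,"dy":0,"dz":0,"ax":0,"ay":0,"az":0},
  {"dx":0,"dy":0,"dz":0,"ax":0,"ay":0,"az":0},
  {"dx":0,"dy":0,"dz":0,"ax":0,"ay":0,"az":0},
  {"dx":0,"dy":0,"dz":0,"ax":0,"ay":0,"az":0},
], jaw=-1)

```text
clock: 13.25
tool_pos: [425.3, -244.1, 9.1]
tcp_rot: [0.989, -0.146, 0.0, 0.0]
wrist_force: [-0.4, 0.4, 3.9]
finger_gap: 30.3
gripper_force: 29.7
```

>>> play_rows([
  {"dx":0,"dy":0,"dz":-0.08,"ax":0,"ay":0,"az":0},
  {"dx":0,"dy":0,"dz":-0.154,"ax":0,"ay":0,"az":0},
  {"dx":0,"dy":0,"dz":-0.154,"ax":0,"ay":0,"az":0},
])

```text
clock: 13.62
tool_pos: [426.9, -244.8, 88.4]
tcp_rot: [0.989, -0.146, 0.002, 0.001]
wrist_force: [0.7, -0.1, -0.8]
finger_gap: 30.3
gripper_force: 29.7
```

>>> play_rows([
  {"dx":-0.102,"dy":-0.393,"dz":0,"ax":0,"ay":0,"az":-0.058},
  {"dx":-0.102,"dy":-0.393,"dz":0,"ax":0,"ay":0,"az":-0.058},
  {"dx":-0.102,"dy":-0.393,"dz":0,"ax":0,"ay":0,"az":-0.058},
  {"dx":-0.102,"dy":-0.393,"dz":0,"ax":0,"ay":0,"az":-0.058},
  {"dx":-0.102,"dy":-0.393,"dz":0,"ax":0,"ay":0,"az":-0.058},
])

```text
clock: 14.25
tool_pos: [432.7, -40.6, 85.2]
tcp_rot: [0.999, -0.054, -0.001, 0.0]
wrist_force: [0.5, -0.5, -0.5]
finger_gap: 30.3
gripper_force: 29.7
```

```bash
python3 - <<'E'
from pl import *
s=state();print(s['tool_pos'],s['finger_gap'],s['gripper_force'])
t=cradle(3,-19.5); plan([(*t,85,BY,5)]); plan([(*t,50,BY,1),(*t,30,BY,1),(*t,21,BY,3)],[*t,85],Rd(BY))
E
```

```text
[432.70128557 -40.64808276  85.19016101] 30.257094594236218 29.747812206724394
-0.037 -0.404 0 0 0 -0.062 | -0.037 -0.404 0 0 0 -0.062 | -0.037 -0.404 0 0 0 -0.062 | -0.037 -0.404 0 0 0 -0.062 | -0.037 -0.404 0 0 0 -0.062
end [436.3 162.2  85.2] 4.9
0 0 0.07 0 0 0 | 0 0 0.11 0 0 0 | 0 0 0.128 0 0 0 | 0 0 0.128 0 0 0 | 0 0 0.128 0 0 0
end [436.3 162.   21. ] 4.9
```

>>> play_rows([
  {"dx":-0.037,"dy":-0.404,"dz":0,"ax":0,"ay":0,"az":-0.062},
  {"dx":-0.037,"dy":-0.404,"dz":0,"ax":0,"ay":0,"az":-0.062},
  {"dx":-0.037,"dy":-0.404,"dz":0,"ax":0,"ay":0,"az":-0.062},
  {"dx":-0.037,"dy":-0.404,"dz":0,"ax":0,"ay":0,"az":-0.062},
  {"dx":-0.037,"dy":-0.404,"dz":0,"ax":0,"ay":0,"az":-0.062},
])

```text
clock: 14.88
tool_pos: [437.4, 160.6, 85.3]
tcp_rot: [0.999, 0.042, -0.001, 0.0]
wrist_force: [0.1, -1.2, -1.5]
finger_gap: 30.1
gripper_force: 29.7
```

>>> play_rows([
  {"dx":0,"dy":0,"dz":0,"ax":0,"ay":0,"az":0},
  {"dx":0,"dy":0,"dz":0.05,"ax":0,"ay":0,"az":0},
])

```text
clock: 15.12
tool_pos: [439.0, 159.7, 61.9]
tcp_rot: [0.999, 0.04, 0.002, 0.0]
wrist_force: [0.9, -0.2, -1.2]
finger_gap: 30.0
gripper_force: 29.7
```

```bash
python3 - <<'E'
from pl import *
s=state();print(s['tool_pos'],s['finger_gap'],s['gripper_force'])
I={}
for n in ('side','top'):
    im,d=grab(n); I[n]=im; np.savez(f'/tmp/{n}2.npz',im=im,d=d)
c=np.zeros((560,800,3),np.uint8)
c[:,:]=cv2.resize(I['side'][200:375,200:450],(800,560),interpolation=cv2.INTER_CUBIC)
save(c,'crop2.png')
t=cradle(3,-19.5); plan([(*t,40,BY,1),(*t,30,BY,1),(*t,22,BY,3)])
E
```

```text
[439.02018501 159.73163609  61.85581639] 30.018516103628624 29.747797187323286
0.001 -0.006 0.038 0 0.001 -0.002 | 0.001 -0.006 0.058 0 0.001 -0.002 | 0.001 -0.006 0.074 0 0.001 -0.002 | 0.001 -0.006 0.074 0 0.001 -0.002 | 0.001 -0.006 0.074 0 0.001 -0.002
end [436.1 161.9  22. ] 5.0
```

View pics/crop2.png

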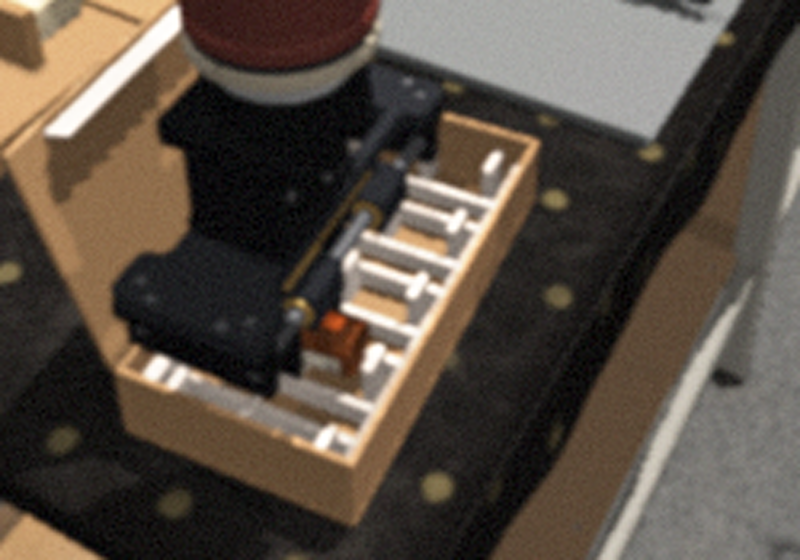

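The side view shows the gripper over the near-end cradle, with the bottle's glass at (340,345) in line with the ridge pair below. I'll lower it, release and back off.

>>> play_rows([
  {"dx":-0.002,"dy":-0.004,"dz":0.035,"ax":0,"ay":0,"az":-0.002},
  {"dx":-0.002,"dy":-0.004,"dz":0.058,"ax":0,"ay":0,"az":-0.002},
  {"dx":-0.002,"dy":-0.004,"dz":0.074,"ax":0,"ay":0,"az":-0.002},
  {"dx":-0.002,"dy":-0.004,"dz":0.074,"ax":0,"ay":0,"az":-0.002},
  {"dx":-0.002,"dy":-0.004,"dz":0.074,"ax":0,"ay":0,"az":-0.002},
])

```text
clock: 15.85
tool_pos: [436.2, 163.6, 24.3]
tcp_rot: [0.999, 0.045, 0.0, -0.0]
wrist_force: [1.3, -0.1, -0.1]
finger_gap: 30.0
gripper_force: 29.7
```

>>> play_rows([
  {"dx":0,"dy":0.002,"dz":0.004,"ax":0,"ay":0,"az":0},
  {"dx":0,"dy":0.002,"dz":0.004,"ax":0,"ay":0,"az":0},
])

```text
clock: 16.1
tool_pos: [436.7, 163.1, 22.6]
tcp_rot: [0.999, 0.045, 0.001, -0.0]
wrist_force: [-0.9, 2.1, 4.7]
finger_gap: 29.8
gripper_force: 29.7
```

>>> play_rows([
  {"dx":0,"dy":0,"dz":0,"ax":0,"ay":0,"az":0},
  {"dx":0,"dy":0,"dz":0,"ax":0,"ay":0,"az":0},
  {"dx":0,"dy":0,"dz":0,"ax":0,"ay":0,"az":0},
], jaw=-0.1)

```text
clock: 16.48
tool_pos: [435.9, 162.4, 21.8]
tcp_rot: [0.999, 0.045, -0.0, 0.0]
wrist_force: [0.8, 0.6, -0.3]
finger_gap: 38.6
gripper_force: 0.0
```

>>> play_rows([
  {"dx":0,"dy":0,"dz":-0.04,"ax":0,"ay":0,"az":0},
  {"dx":0,"dy":0,"dz":-0.126,"ax":0,"ay":0,"az":0},
  {"dx":0,"dy":0,"dz":-0.126,"ax":0,"ay":0,"az":0},
])

```text
clock: 16.85
tool_pos: [438.0, 163.4, 87.6]
tcp_rot: [0.999, 0.045, 0.003, -0.001]
wrist_force: [0.7, 0.3, -0.4]
finger_gap: 39.4
gripper_force: 0.0
```

```bash
python3 - <<'E'
from pl import *
im,d=grab('top'); np.savez('/tmp/top3.npz',im=im,d=d)
for m,a,l in bottles(d): print(m.round(1),np.degrees(np.arctan(a[1]/a[0])).round(1),a[0]>0,l.round(),{k:v for k,v in stick_top(im,m,a).items() if k in('st','ang','edges')})
w,c=pick((567.8,-279.5),-2.5,-3.5); print(c); plan(w)
E
```

```text
[ 567.6 -279.3   20.4] -2.5 True 93.0 {'edges': (np.float64(-15.5), np.float64(11.5)), 'st': np.float64(-0.03), 'ang': np.float64(15.0)}
[ 571.1 -407.3   20.3] -6.5 False 92.0 {'edges': (np.float64(-17.5), np.float64(8.5)), 'st': np.float64(-9.0), 'ang': np.float64(-3.5)}
[ 440.2 -314.1   19.7] -7.4 False 92.0 {'edges': (np.float64(-15.0), np.float64(13.5)), 'st': np.float64(nan), 'ang': np.float64(nan)}
[ 567.64733214 -282.99666878]
0.18 0.911 0.022 0 -0.001 0.042 | 0.18 0.911 0.022 0 -0.001 0.042 | 0.18 0.911 0.022 0 -0.001 0.042 | 0.18 0.911 0.022 0 -0.001 0.042 | 0.18 0.911 0.022 0 -0.001 0.042
0 0 0.07 0 0 0 | 0 0 0.114 0 0 0 | 0 0 0.134 0 0 0 | 0 0 0.134 0 0 0 | 0 0 0.134 0 0 0
end [ 567.5 -282.8    8.1] -2.4h.py:62: RuntimeWarning: invalid value encountered in scalar divide
  g=np.clip(m[:,0]-np.percentile(m[k,0],55)-25,0,None)*k; ctr=(Q*g).sum()/g.sum()
```

>>> play_rows([
  {"dx":0.09,"dy":0.456,"dz":0,"ax":0,"ay":0,"az":0.021},
  {"dx":0.09,"dy":0.456,"dz":0,"ax":0,"ay":0,"az":0.021},
  {"dx":0.09,"dy":0.456,"dz":0,"ax":0,"ay":0,"az":0.021},
  {"dx":0.09,"dy":0.456,"dz":0,"ax":0,"ay":0,"az":0.021},
], jaw=0.17)

```text
clock: 17.4
tool_pos: [500.8, -63.5, 83.6]
tcp_rot: [1.0, 0.011, -0.001, 0.0]
wrist_force: [1.4, 0.4, 0.5]
finger_gap: 50.7
gripper_force: 0.0
```

>>> play_rows([
  {"dx":0.12,"dy":0.45,"dz":0,"ax":0,"ay":0,"az":0.021},
  {"dx":0.12,"dy":0.45,"dz":0,"ax":0,"ay":0,"az":0.021},
  {"dx":0.12,"dy":0.45,"dz":0,"ax":0,"ay":0,"az":0.021},
  {"dx":0.12,"dy":0.45,"dz":0,"ax":0,"ay":0,"az":0.021},
  {"dx":0.12,"dy":0.45,"dz":0,"ax":0,"ay":0,"az":0.021},
])

```text
clock: 18.02
tool_pos: [565.3, -288.2, 82.7]
tcp_rot: [1.0, -0.024, -0.001, 0.0]
wrist_force: [-0.0, 0.5, -0.3]
finger_gap: 50.7
gripper_force: 0.0
```

```bash
python3 - <<'E'
from pl import *
print(state()['tool_pos'])
w,c=pick((567.7,-279.4),-2.5,-3.5); plan(w[1:])
E
```

```text
[ 565.32415624 -288.23608601   82.67368104]
0.004 -0.011 0.085 0 0.001 -0.001 | 0.004 -0.011 0.129 0 0.001 -0.001 | 0.004 -0.011 0.149 0 0.001 -0.001 | 0.004 -0.011 0.149 0 0.001 -0.001 | 0.004 -0.011 0.149 0 0.001 -0.001
end [ 567.4 -282.9    8.2] -2.5
```

>>> play_rows([
  {"dx":0.004,"dy":-0.01,"dz":0.02,"ax":0,"ay":0,"az":0},
  {"dx":0.004,"dy":-0.01,"dz":0.085,"ax":0,"ay":0,"az":0},
  {"dx":0.004,"dy":-0.01,"dz":0.129,"ax":0,"ay":0,"az":0},
  {"dx":0.004,"dy":-0.01,"dz":0.149,"ax":0,"ay":0,"az":0},
  {"dx":0.004,"dy":-0.01,"dz":0.149,"ax":0,"ay":0,"az":0},
])

```text
clock: 18.65
tool_pos: [568.7, -277.5, 9.6]
tcp_rot: [1.0, -0.02, -0.001, -0.001]
wrist_force: [-0.4, 1.0, 0.2]
finger_gap: 50.8
gripper_force: 0.0
```

>>> play_rows([
  {"dx":0,"dy":0,"dz":0,"ax":0,"ay":0,"az":0},
])

```text
clock: 18.77
tool_pos: [569.6, -278.8, 11.3]
tcp_rot: [1.0, -0.021, 0.001, 0.0]
wrist_force: [-0.4, -1.1, -0.2]
finger_gap: 51.1
gripper_force: 0.0
```

>>> play_rows([
  {"dx":-0.004,"dy":0.008,"dz":0.005,"ax":0,"ay":0,"az":0},
  {"dx":-0.004,"dy":0.008,"dz":0.005,"ax":0,"ay":0,"az":0},
])

```text
clock: 19.02
tool_pos: [566.5, -283.7, 8.2]
tcp_rot: [1.0, -0.021, 0.0, 0.0]
wrist_force: [-1.1, 0.8, -0.6]
finger_gap: 50.7
gripper_force: 0.0
```

>>> play_rows([
  {"dx":0,"dy":0,"dz":0,"ax":0,"ay":0,"az":0},
  {"dx":0,"dy":0,"dz":0,"ax":0,"ay":0,"az":0},
  {"dx":0,"dy":0,"dz":0,"ax":0,"ay":0,"az":0},
  {"dx":0,"dy":0,"dz":0,"ax":0,"ay":0,"az":0},
  {"dx":0,"dy":0,"dz":0,"ax":0,"ay":0,"az":0},
], jaw=-1)

```text
clock: 19.65
tool_pos: [566.9, -282.8, 7.9]
tcp_rot: [1.0, -0.021, 0.0, -0.0]
wrist_force: [0.1, -0.4, 1.3]
finger_gap: 30.1
gripper_force: 30.0
```

```bash
python3 - <<'E'
from pl import *
s=state(); print(s['tool_pos'],s['finger_gap'])
p=np.array(s['tool_pos']); t=cradle(2,-19.5); h=(p[:2]+t)/2; yw=-2.4
plan([(*p[:2],85,yw,5),(*h,85,1,5),(*t,85,BY,5),(*t,85,BY,1),(*t,60,BY,1),(*t,40,BY,1),(*t,30,BY,2),(*t,p[2]+13.1,BY,5)])
E
```

```text
[ 566.87109065 -282.84965053    7.92115979] 30.120201962058335
0 0 -0.154 0 0 0 | 0 0 -0.154 0 0 0 | 0 0 -0.154 0 0 0 | 0 0 -0.154 0 0 0 | 0 0 -0.154 0 0 0
-0.142 -0.383 0 0 0 -0.019 | -0.142 -0.383 0 0 0 -0.019 | -0.142 -0.383 0 0 0 -0.019 | -0.142 -0.383 0 0 0 -0.019 | -0.142 -0.383 0 0 0 -0.019
-0.119 -0.39 0 0 0 -0.022 | -0.119 -0.39 0 0 0 -0.022 | -0.119 -0.39 0 0 0 -0.022 | -0.119 -0.39 0 0 0 -0.022 | -0.119 -0.39 0 0 0 -0.022
0 0 0 0 0 0 | 0 0 0.05 0 0 0 | 0 0 0.09 0 0 0 | 0 0 0.11 0 0 0 | 0 0 0.11 0 0 0
0 0 0.018 0 0 0 | 0 0 0.018 0 0 0 | 0 0 0.018 0 0 0 | 0 0 0.018 0 0 0 | 0 0 0.018 0 0 0
end [440.9 105.4  20.9] 5.0
```

>>> play_rows([
  {"dx":0,"dy":0,"dz":-0.08,"ax":0,"ay":0,"az":0},
  {"dx":0,"dy":0,"dz":-0.154,"ax":0,"ay":0,"az":0},
  {"dx":0,"dy":0,"dz":-0.154,"ax":0,"ay":0,"az":0},
])

```text
clock: 20.02
tool_pos: [568.8, -283.8, 88.3]
tcp_rot: [1.0, -0.021, 0.003, 0.001]
wrist_force: [0.1, 0.9, -1.7]
finger_gap: 30.0
gripper_force: 30.0
```

>>> play_rows([
  {"dx":-0.142,"dy":-0.383,"dz":0,"ax":0,"ay":0,"az":-0.019},
  {"dx":-0.142,"dy":-0.383,"dz":0,"ax":0,"ay":0,"az":-0.019},
  {"dx":-0.142,"dy":-0.383,"dz":0,"ax":0,"ay":0,"az":-0.019},
  {"dx":-0.142,"dy":-0.383,"dz":0,"ax":0,"ay":0,"az":-0.019},
  {"dx":-0.142,"dy":-0.383,"dz":0,"ax":0,"ay":0,"az":-0.019},
])

```text
clock: 20.65
tool_pos: [503.6, -88.0, 84.6]
tcp_rot: [1.0, 0.01, -0.0, 0.0]
wrist_force: [1.1, 0.0, -0.1]
finger_gap: 30.5
gripper_force: 30.0
```

>>> play_rows([
  {"dx":-0.119,"dy":-0.39,"dz":0,"ax":0,"ay":0,"az":-0.022},
  {"dx":-0.119,"dy":-0.39,"dz":0,"ax":0,"ay":0,"az":-0.022},
  {"dx":-0.119,"dy":-0.39,"dz":0,"ax":0,"ay":0,"az":-0.022},
  {"dx":-0.119,"dy":-0.39,"dz":0,"ax":0,"ay":0,"az":-0.022},
  {"dx":-0.119,"dy":-0.39,"dz":0,"ax":0,"ay":0,"az":-0.022},
])

```text
clock: 21.28
tool_pos: [441.7, 104.6, 84.8]
tcp_rot: [0.999, 0.043, 0.0, 0.0]
wrist_force: [0.8, -1.3, -0.6]
finger_gap: 30.5
gripper_force: 30.0
```

>>> play_rows([
  {"dx":0,"dy":0,"dz":0,"ax":0,"ay":0,"az":0},
  {"dx":0,"dy":0,"dz":0.025,"ax":0,"ay":0,"az":0},
  {"dx":0,"dy":0,"dz":0.05,"ax":0,"ay":0,"az":0},
  {"dx":0,"dy":0,"dz":0.05,"ax":0,"ay":0,"az":0},
])

```text
clock: 21.78
tool_pos: [439.9, 104.7, 58.4]
tcp_rot: [0.999, 0.043, -0.001, 0.0]
wrist_force: [-0.0, 0.4, -0.9]
finger_gap: 30.2
gripper_force: 30.0
```

```bash
python3 - <<'E'
from pl import *
s=state();print(s['tool_pos'],s['finger_gap'],s['gripper_force'])
t=cradle(2,-19.5); print(t); plan([(*t,45,BY,1),(*t,32,BY,1),(*t,24,BY,1),(*t,21,BY,2)])
E
```

```text
[439.91880373 104.66599377  58.37133935] 30.17761798402345 29.99583810567856
[441.13688441 105.23021094]
0.003 -0.001 0.027 0 0.001 0 | 0.003 -0.001 0.053 0 0.001 0 | 0.003 -0.001 0.069 0 0.001 0 | 0.003 -0.001 0.075 0 0.001 0 | 0.003 -0.001 0.075 0 0.001 0
end [441.3 105.3  20.9] 5.0
```

>>> play_rows([
  {"dx":0.002,"dy":-0.001,"dz":0.027,"ax":0,"ay":0,"az":0},
  {"dx":0.002,"dy":-0.001,"dz":0.053,"ax":0,"ay":0,"az":0},
  {"dx":0.002,"dy":-0.001,"dz":0.069,"ax":0,"ay":0,"az":0},
  {"dx":0.002,"dy":-0.001,"dz":0.074,"ax":0,"ay":0,"az":0},
  {"dx":0.002,"dy":-0.001,"dz":0.074,"ax":0,"ay":0,"az":0},
])

```text
clock: 22.4
tool_pos: [441.9, 105.9, 22.8]
tcp_rot: [0.999, 0.044, -0.0, -0.0]
wrist_force: [-0.5, 1.2, 0.3]
finger_gap: 30.0
gripper_force: 30.0
```

>>> play_rows([
  {"dx":0,"dy":0,"dz":0,"ax":0,"ay":0,"az":0},
  {"dx":0,"dy":0,"dz":0,"ax":0,"ay":0,"az":0},
])

```text
clock: 22.65
tool_pos: [442.2, 105.9, 23.3]
tcp_rot: [0.999, 0.043, 0.0, -0.0]
wrist_force: [0.2, -0.2, -0.6]
finger_gap: 30.3
gripper_force: 30.0
```

>>> play_rows([
  {"dx":0,"dy":0,"dz":0,"ax":0,"ay":0,"az":0},
  {"dx":0,"dy":0,"dz":0,"ax":0,"ay":0,"az":0},
  {"dx":0,"dy":0,"dz":0,"ax":0,"ay":0,"az":0},
], jaw=-0.1)

```text
clock: 23.02
tool_pos: [441.9, 105.9, 23.0]
tcp_rot: [0.999, 0.043, 0.0, -0.0]
wrist_force: [-0.5, -0.6, -0.5]
finger_gap: 38.6
gripper_force: 0.0
```

>>> play_rows([
  {"dx":0,"dy":0,"dz":-0.04,"ax":0,"ay":0,"az":0},
  {"dx":0,"dy":0,"dz":-0.126,"ax":0,"ay":0,"az":0},
  {"dx":0,"dy":0,"dz":-0.126,"ax":0,"ay":0,"az":0},
  {"dx":0,"dy":0,"dz":-0.126,"ax":0,"ay":0,"az":0},
])

```text
clock: 23.52
tool_pos: [441.8, 105.7, 85.6]
tcp_rot: [0.999, 0.043, -0.0, 0.0]
wrist_force: [-0.1, 0.4, 0.0]
finger_gap: 39.0
gripper_force: 0.0
```

```bash
python3 - <<'E' 2>/dev/null
from pl import *
im,d=grab('top'); np.savez('/tmp/top4.npz',im=im,d=d); print(state()['tool_pos'])
for m,a,l in bottles(d): print(m.round(1),np.degrees(np.arctan(a[1]/a[0])).round(1),a[0]>0,l.round(),{k:v for k,v in stick_top(im,m,a).items() if k in('st','ang','edges')})
m=off((440.2,-314.1),-7.5,0,-0.5);h=(445,-105)
plan([(*h,85,-1,5),(*m,75,-7.5,5),(*m,75,-7.5,1),(*m,42,-7.5,1),(*m,18,-7.5,1),(*m,9,-7.5,2)])
E
```

```text
[441.30622153 105.63890042  85.1110196 ]
[ 571.4 -407.1   20.1] -6.2 False 93.0 {'edges': (np.float64(-17.5), np.float64(8.5)), 'st': np.float64(-9.24), 'ang': np.float64(-4.4)}
[ 440.2 -313.9   20.1] -7.7 False 93.0 {'edges': (np.float64(-15.5), np.float64(13.5)), 'st': np.float64(nan), 'ang': np.float64(nan)}
-0.029 0.42 0 0 0 0.033 | -0.029 0.42 0 0 0 0.033 | -0.029 0.42 0 0 0 0.033 | -0.029 0.42 0 0 0 0.033 | -0.029 0.42 0 0 0 0.033
-0.003 0.42 0.021 0 0 0.036 | -0.003 0.42 0.021 0 0 0.036 | -0.003 0.42 0.021 0 0 0.036 | -0.003 0.42 0.021 0 0 0.036 | -0.003 0.42 0.021 0 0 0.036
0 0 0 0 0 0 | 0 0 0.066 0 0 0 | 0 0 0.114 0 0 0 | 0 0 0.132 0 0 0 | 0 0 0.132 0 0 0
end [ 440.  -314.8    8.8] -7.4
```

>>> play_rows([
  {"dx":-0.029,"dy":0.42,"dz":0,"ax":0,"ay":0,"az":0.033},
  {"dx":-0.029,"dy":0.42,"dz":0,"ax":0,"ay":0,"az":0.033},
  {"dx":-0.029,"dy":0.42,"dz":0,"ax":0,"ay":0,"az":0.033},
  {"dx":-0.029,"dy":0.42,"dz":0,"ax":0,"ay":0,"az":0.033},
  {"dx":-0.029,"dy":0.42,"dz":0,"ax":0,"ay":0,"az":0.033},
], jaw=0.17)

```text
clock: 24.2
tool_pos: [444.7, -106.2, 84.7]
tcp_rot: [1.0, -0.01, -0.001, -0.0]
wrist_force: [0.0, 0.6, 0.1]
finger_gap: 50.8
gripper_force: 0.0
```

>>> play_rows([
  {"dx":-0.003,"dy":0.42,"dz":0.02,"ax":0,"ay":0,"az":0.036},
  {"dx":-0.003,"dy":0.42,"dz":0.02,"ax":0,"ay":0,"az":0.036},
  {"dx":-0.003,"dy":0.42,"dz":0.02,"ax":0,"ay":0,"az":0.036},
  {"dx":-0.003,"dy":0.42,"dz":0.02,"ax":0,"ay":0,"az":0.036},
  {"dx":-0.003,"dy":0.42,"dz":0.02,"ax":0,"ay":0,"az":0.036},
])

```text
clock: 24.82
tool_pos: [440.3, -314.7, 74.8]
tcp_rot: [0.998, -0.066, -0.001, -0.0]
wrist_force: [0.1, 1.3, 0.0]
finger_gap: 50.7
gripper_force: 0.0
```

>>> play_rows([
  {"dx":0,"dy":0,"dz":0,"ax":0,"ay":0,"az":0},
  {"dx":0,"dy":0,"dz":0.066,"ax":0,"ay":0,"az":0},
  {"dx":0,"dy":0,"dz":0.114,"ax":0,"ay":0,"az":0},
  {"dx":0,"dy":0,"dz":0.132,"ax":0,"ay":0,"az":0},
  {"dx":0,"dy":0,"dz":0.132,"ax":0,"ay":0,"az":0},
])

```text
clock: 25.45
tool_pos: [440.9, -313.4, 9.8]
tcp_rot: [0.998, -0.064, -0.0, -0.0]
wrist_force: [-0.2, 0.1, -0.1]
finger_gap: 51.0
gripper_force: 0.0
```

>>> play_rows([
  {"dx":0,"dy":0,"dz":0,"ax":0,"ay":0,"az":0},
  {"dx":0,"dy":0,"dz":0,"ax":0,"ay":0,"az":0},
])

```text
clock: 25.7
tool_pos: [441.2, -314.8, 10.8]
tcp_rot: [0.998, -0.065, 0.001, 0.0]
wrist_force: [-0.2, -0.2, 0.0]
finger_gap: 50.9
gripper_force: 0.0
```

```bash
python3 - <<'E' 2>/dev/null
from pl import *
print(state()['tool_pos'])
m=off((440.2,-314.0),-7.5,0,-0.5);f=off(m,-7.5,0,-17)
plan([(*m,8.5,-7.5,1),(*f,8.5,-7.5,8,1),(*f,8.5,-7.5,1)]); print(m,f)
t=cradle(1,19.5); h=(f+t)/2; print(t)
plan([(*f,85,-7.5,5),(*h,85,-1,5),(*t,85,BY,5)],[*f,8.5],Rd(-7.5))
E
```

```text
[ 441.21786874 -314.77480569   10.80504074]
-0.002 0 0.005 0 0 0 | -0.002 0.004 0.005 0 0 0 | -0.002 0.008 0.005 0 0 0 | -0.002 0.012 0.005 0 0 0 | -0.002 0.017 0.005 0 0 0
0 0.004 0 0 0 0 | 0 0.008 0 0 0 0 | 0 0.012 0 0 0 0 | 0 0.017 0 0 0 0 | 0 0.017 0 0 0 0
end [ 438.  -331.5    8.3] -7.4
[ 440.1347369  -314.49572243] [ 437.91579164 -331.35028507]
[484.86311559  51.76978906]
0 0 -0.153 0 0 0 | 0 0 -0.153 0 0 0 | 0 0 -0.153 0 0 0 | 0 0 -0.153 0 0 0 | 0 0 -0.153 0 0 0
-0.003 -0.386 0 0 0 -0.036 | -0.003 -0.386 0 0 0 -0.036 | -0.003 -0.386 0 0 0 -0.036 | -0.003 -0.386 0 0 0 -0.036 | -0.003 -0.386 0 0 0 -0.036
0.04 -0.384 0 0 0 -0.033 | 0.04 -0.384 0 0 0 -0.033 | 0.04 -0.384 0 0 0 -0.033 | 0.04 -0.384 0 0 0 -0.033 | 0.04 -0.384 0 0 0 -0.033
end [485.   51.8  85. ] 4.9
```

>>> play_rows([
  {"dx":-0.002,"dy":0,"dz":0.004,"ax":0,"ay":0,"az":0},
  {"dx":-0.002,"dy":0.004,"dz":0.004,"ax":0,"ay":0,"az":0},
  {"dx":-0.002,"dy":0.008,"dz":0.004,"ax":0,"ay":0,"az":0},
  {"dx":-0.002,"dy":0.012,"dz":0.004,"ax":0,"ay":0,"az":0},
  {"dx":-0.002,"dy":0.017,"dz":0.004,"ax":0,"ay":0,"az":0},
], jaw=-0.1)

```text
clock: 26.32
tool_pos: [438.6, -323.0, 7.9]
tcp_rot: [0.998, -0.065, -0.0, -0.0]
wrist_force: [0.8, 0.4, 1.1]
finger_gap: 39.2
gripper_force: 0.1
```

>>> play_rows([
  {"dx":0,"dy":0.004,"dz":0,"ax":0,"ay":0,"az":0},
  {"dx":0,"dy":0.008,"dz":0,"ax":0,"ay":0,"az":0},
  {"dx":0,"dy":0.012,"dz":0,"ax":0,"ay":0,"az":0},
  {"dx":0,"dy":0.017,"dz":0,"ax":0,"ay":0,"az":0},
  {"dx":0,"dy":0.017,"dz":0,"ax":0,"ay":0,"az":0},
])

```text
clock: 26.95
tool_pos: [437.4, -331.5, 7.9]
tcp_rot: [0.998, -0.065, -0.0, 0.0]
wrist_force: [0.1, -0.7, -0.4]
finger_gap: 39.5
gripper_force: 0.0
```

>>> play_rows([
  {"dx":0,"dy":0,"dz":0,"ax":0,"ay":0,"az":0},
  {"dx":0,"dy":0,"dz":0,"ax":0,"ay":0,"az":0},
  {"dx":0,"dy":0,"dz":0,"ax":0,"ay":0,"az":0},
], jaw=-0.25)

```text
clock: 27.32
tool_pos: [437.5, -331.2, 7.9]
tcp_rot: [0.998, -0.065, -0.0, -0.0]
wrist_force: [0.2, 0.8, -0.4]
finger_gap: 32.8
gripper_force: 0.0
```

>>> play_rows([
  {"dx":0,"dy":0,"dz":0,"ax":0,"ay":0,"az":0},
  {"dx":0,"dy":0,"dz":0,"ax":0,"ay":0,"az":0},
  {"dx":0,"dy":0,"dz":-0.07,"ax":0,"ay":0,"az":0},
  {"dx":0,"dy":0,"dz":-0.153,"ax":0,"ay":0,"az":0},
], jaw=0.17)

```text
clock: 27.82
tool_pos: [436.8, -330.8, 84.6]
tcp_rot: [0.998, -0.065, -0.001, -0.001]
wrist_force: [0.3, 0.1, -1.0]
finger_gap: 50.6
gripper_force: 0.0
```

>>> play_rows([
  {"dx":0,"dy":-0.4,"dz":0,"ax":0,"ay":0,"az":0},
  {"dx":0,"dy":-0.4,"dz":0,"ax":0,"ay":0,"az":0},
  {"dx":0,"dy":-0.4,"dz":0,"ax":0,"ay":0,"az":0},
  {"dx":0,"dy":-0.4,"dz":0,"ax":0,"ay":0,"az":0},
  {"dx":0,"dy":-0.4,"dz":0,"ax":0,"ay":0,"az":0},
])

```text
clock: 28.45
tool_pos: [463.5, -132.7, 84.5]
tcp_rot: [0.998, -0.064, 0.0, 0.0]
wrist_force: [0.4, -0.8, 0.1]
finger_gap: 51.1
gripper_force: 0.0
```

```bash
python3 - <<'E' 2>/dev/null
from pl import *
I={}
for n in('top','side'):
    im,d=grab(n); I[n]=im; np.savez(f'/tmp/{n}5.npz',im=im,d=d)
    if n=='top': D=d
print(state()['tool_pos'])
for m,a,l in bottles(D): print(m.round(1),np.degrees(np.arctan(a[1]/a[0])).round(1),a[0]>0,l.round(),stick_top(I['top'],m,a)); m[2]=17.5; stickers(I,m,a)
c=np.zeros((600,800,3),np.uint8)
c[:320,:373]=cv2.resize(I['top'][155:275,330:470],(373,320),interpolation=cv2.INTER_CUBIC)
c[320:600,:543]=cv2.resize(I['side'][150:230,300:455],(543,280),interpolation=cv2.INTER_CUBIC)
c[:320,380:740]=cv2.resize(I['top'][170:265,175:305],(360,320),interpolation=cv2.INTER_CUBIC)
save(c,'crop5.png')
E
```

```text
[ 463.14591991 -134.61647627   84.39512167]
[ 570.6 -407.7   20.4] -6.8 False 92.0 {'edges': (np.float64(-17.0), np.float64(9.5)), 'st': np.float64(-8.6), 'ang': np.float64(-4.9), 'tilt': np.float64(13.3), 'R': array([176, 178, 170, 141, 130, 166, 235, 255, 255, 252, 196, 144, 128,
       124, 113, 101,  81,  65,  56,  76,  85,  87,  89,  92, 139]), 'sat': array([ -2,  -5,  -2,  25,  73, 126, 172, 173, 169, 177, 145, 105,  90,
        87,  82,  75,  58,  36,   0,   0,  -3,  -3,  -3,  -4,  -1])}
top  -90:0.0/0.0/(86, 90, 90) -78:0.0/0.0/(82, 87, 84) -66:0.0/0.0/(58, 68, 60) -54:0.0/0.0/(68, 64, 47) -42:0.0/0.0/(86, 52, 26) -30:0.0/0.0/(109, 62, 28) -18:0.0/0.0/(125, 71, 37) -6:0.0/0.0/(137, 78, 39) 6:0.0/0.0/(245, 169, 69) 18:0.0/0.0/(255, 208, 84) 30:0.0/0.0/(255, 195, 77) 42:0.0/0.0/(197, 117, 49) 54:0.0/0.0/(149, 82, 39) 66:0.0/0.0/(133, 78, 51)
side  -126:0.0/0.0/(20, 19, 23) -114:0.0/0.0/(11, 10, 16) -102:0.0/0.0/(16, 19, 19) -90:0.0/0.0/(14, 11, 15) -78:0.0/0.0/(11, 9, 11) -66:0.0/0.0/(15, 16, 15) -54:0.0/0.0/(12, 11, 12) -42:0.0/0.0/(12, 12, 12) -30:0.0/0.0/(13, 13, 12) -18:0.0
[... 542 characters left out ...]
top  -90:0.0/0.0/(87, 91, 91) -78:0.0/0.0/(81, 86, 86) -66:0.0/0.0/(61, 58, 55) -54:0.0/0.0/(60, 34, 18) -42:0.0/0.0/(86, 47, 23) -30:0.0/0.5/(171, 89, 37) -18:0.0/0.3/(255, 155, 59) -6:0.0/0.0/(255, 154, 59) 6:0.0/0.8/(217, 113, 50) 18:0.0/0.2/(165, 93, 46) 30:0.0/0.0/(154, 86, 41) 42:0.0/0.0/(149, 83, 38) 54:0.0/0.0/(141, 79, 42) 66:0.2/0.0/(139, 92, 68)
side  -126:0.0/0.0/(55, 57, 50) -114:0.0/0.0/(62, 66, 53) -102:0.0/0.0/(65, 66, 54) -90:0.0/0.0/(59, 55, 39) -78:0.0/0.0/(64, 38, 23) -66:0.0/0.0/(71, 36, 21) -54:0.0/0.0/(88, 46, 24) -42:0.0/0.4/(146, 67, 32) -30:0.0/0.9/(249, 127, 56) -18:0.0/0.2/(255, 156, 68) -6:0.0/0.5/(253, 147, 73) 6:0.0/0.0/(233, 134, 85) 18:0.0/0.0/(210, 136, 109)
```

View pics/crop5.png

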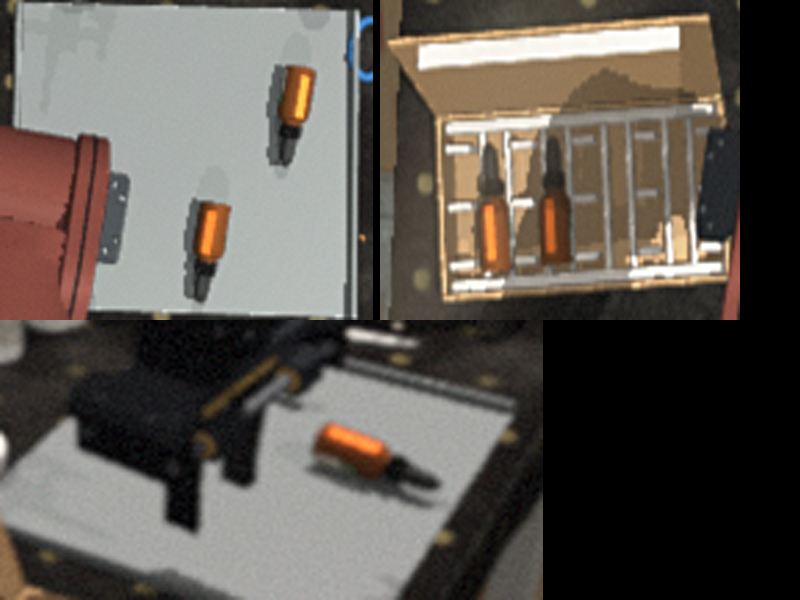

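Top crop: two bottles lie well in cradles 3 and 2 at (490,225) and (555,215), stickers up. The remaining two are at (212,240), about 15° short, and (297,100). I'll pick the nearer one, letting the closing fingers roll in the last few millimetres.

```bash
python3 - <<'E' 2>/dev/null
from pl import *
w,c=pick((438.1,-328.4),-7.2,-6.5,z=8.5); print(c); plan(w)
t=cradle(1,19.5); h=(c+t)/2
plan([(*c,85,-7.2,5),(*h,85,-1,5),(*t,85,BY,5)],[*c,8.5],Rd(-7.2))
E
```

```text
[ 437.28533398 -334.84874556]
0.001 0.404 0.019 0 0 -0.002 | 0.001 0.404 0.019 0 0 -0.002 | 0.001 0.404 0.019 0 0 -0.002 | 0.001 0.404 0.019 0 0 -0.002 | 0.001 0.404 0.019 0 0 -0.002
0 0 0.07 0 0 0 | 0 0 0.114 0 0 0 | 0 0 0.133 0 0 0 | 0 0 0.133 0 0 0 | 0 0 0.133 0 0 0
end [ 437.1 -335.     8.5] -7.2
0 0 -0.153 0 0 0 | 0 0 -0.153 0 0 0 | 0 0 -0.153 0 0 0 | 0 0 -0.153 0 0 0 | 0 0 -0.153 0 0 0
-0.001 -0.39 0 0 0 -0.034 | -0.001 -0.39 0 0 0 -0.034 | -0.001 -0.39 0 0 0 -0.034 | -0.001 -0.39 0 0 0 -0.034 | -0.001 -0.39 0 0 0 -0.034
0.04 -0.387 0 0 0 -0.033 | 0.04 -0.387 0 0 0 -0.033 | 0.04 -0.387 0 0 0 -0.033 | 0.04 -0.387 0 0 0 -0.033 | 0.04 -0.387 0 0 0 -0.033
end [484.9  51.8  85. ] 4.9
```

>>> play_rows([
  {"dx":0.001,"dy":0.404,"dz":0.019,"ax":0,"ay":0,"az":-0.002},
  {"dx":0.001,"dy":0.404,"dz":0.019,"ax":0,"ay":0,"az":-0.002},
  {"dx":0.001,"dy":0.404,"dz":0.019,"ax":0,"ay":0,"az":-0.002},
  {"dx":0.001,"dy":0.404,"dz":0.019,"ax":0,"ay":0,"az":-0.002},
  {"dx":0.001,"dy":0.404,"dz":0.019,"ax":0,"ay":0,"az":-0.002},
])

```text
clock: 29.18
tool_pos: [436.5, -335.0, 74.4]
tcp_rot: [0.998, -0.064, -0.0, -0.0]
wrist_force: [0.7, 0.5, 0.4]
finger_gap: 51.1
gripper_force: 0.0
```

>>> play_rows([
  {"dx":0,"dy":0,"dz":0.07,"ax":0,"ay":0,"az":0},
  {"dx":0,"dy":0,"dz":0.114,"ax":0,"ay":0,"az":0},
  {"dx":0,"dy":0,"dz":0.134,"ax":0,"ay":0,"az":0},
  {"dx":0,"dy":0,"dz":0.134,"ax":0,"ay":0,"az":0},
  {"dx":0,"dy":0,"dz":0.134,"ax":0,"ay":0,"az":0},
])

```text
clock: 29.8
tool_pos: [438.5, -333.3, 8.9]
tcp_rot: [0.998, -0.061, 0.001, 0.0]
wrist_force: [0.5, 0.2, 0.3]
finger_gap: 50.8
gripper_force: 0.0
```

>>> play_rows([
  {"dx":0,"dy":0,"dz":0,"ax":0,"ay":0,"az":0},
  {"dx":0,"dy":0,"dz":0,"ax":0,"ay":0,"az":0},
  {"dx":0,"dy":0,"dz":0,"ax":0,"ay":0,"az":0},
  {"dx":0,"dy":0,"dz":0,"ax":0,"ay":0,"az":0},
  {"dx":0,"dy":0,"dz":0,"ax":0,"ay":0,"az":0},
], jaw=-1)

```text
clock: 30.42
tool_pos: [437.9, -333.4, 8.1]
tcp_rot: [0.998, -0.062, 0.0, 0.0]
wrist_force: [-0.1, 0.5, 3.8]
finger_gap: 30.2
gripper_force: 29.9
```

>>> play_rows([
  {"dx":0,"dy":0,"dz":-0.08,"ax":0,"ay":0,"az":0},
  {"dx":0,"dy":0,"dz":-0.153,"ax":0,"ay":0,"az":0},
  {"dx":0,"dy":0,"dz":-0.153,"ax":0,"ay":0,"az":0},
])

```text
clock: 30.8
tool_pos: [439.3, -334.4, 87.1]
tcp_rot: [0.998, -0.062, 0.002, 0.001]
wrist_force: [-0.4, 0.8, -0.7]
finger_gap: 30.3
gripper_force: 29.9
```

>>> play_rows([
  {"dx":-0.001,"dy":-0.39,"dz":0,"ax":0,"ay":0,"az":-0.034},
  {"dx":-0.001,"dy":-0.39,"dz":0,"ax":0,"ay":0,"az":-0.034},
  {"dx":-0.001,"dy":-0.39,"dz":0,"ax":0,"ay":0,"az":-0.034},
  {"dx":-0.001,"dy":-0.39,"dz":0,"ax":0,"ay":0,"az":-0.034},
  {"dx":-0.001,"dy":-0.39,"dz":0,"ax":0,"ay":0,"az":-0.034},
])

```text
clock: 31.42
tool_pos: [460.8, -139.5, 83.7]
tcp_rot: [1.0, -0.008, -0.001, -0.0]
wrist_force: [0.2, -1.1, -0.4]
finger_gap: 30.5
gripper_force: 29.9
```

>>> play_rows([
  {"dx":0.04,"dy":-0.387,"dz":0,"ax":0,"ay":0,"az":-0.033},
  {"dx":0.04,"dy":-0.387,"dz":0,"ax":0,"ay":0,"az":-0.033},
  {"dx":0.04,"dy":-0.387,"dz":0,"ax":0,"ay":0,"az":-0.033},
  {"dx":0.04,"dy":-0.387,"dz":0,"ax":0,"ay":0,"az":-0.033},
  {"dx":0.04,"dy":-0.387,"dz":0,"ax":0,"ay":0,"az":-0.033},
])

```text
clock: 32.05
tool_pos: [484.5, 51.9, 83.9]
tcp_rot: [0.999, 0.043, -0.0, 0.0]
wrist_force: [-0.0, -0.4, -1.2]
finger_gap: 30.4
gripper_force: 29.9
```

>>> play_rows([
  {"dx":0,"dy":0,"dz":0,"ax":0,"ay":0,"az":0},
  {"dx":0,"dy":0,"dz":0.025,"ax":0,"ay":0,"az":0},
  {"dx":0,"dy":0,"dz":0.05,"ax":0,"ay":0,"az":0},
  {"dx":0,"dy":0,"dz":0.05,"ax":0,"ay":0,"az":0},
])

```text
clock: 32.55
tool_pos: [483.3, 52.9, 57.8]
tcp_rot: [0.999, 0.043, -0.001, 0.0]
wrist_force: [-0.3, 0.7, -0.6]
finger_gap: 30.4
gripper_force: 29.9
```

```bash
python3 - <<'E'
from pl import *
s=state();print(s['tool_pos'],s['finger_gap'],s['gripper_force'])
t=cradle(1,19.5); print(t); plan([(*t,45,BY,1),(*t,32,BY,1),(*t,24,BY,1),(*t,21.5,BY,2)])
E
```

```text
[483.30581568  52.91909551  57.8435736 ] 30.408203305405934 29.922674596309662
[484.86311559  51.76978906]
0.003 0.003 0.026 0 0.001 0 | 0.003 0.003 0.052 0 0.001 0 | 0.003 0.003 0.068 0 0.001 0 | 0.003 0.003 0.073 0 0.001 0 | 0.003 0.003 0.073 0 0.001 0
end [484.8  51.5  21.3] 5.0
```

>>> play_rows([
  {"dx":0.002,"dy":0.002,"dz":0.026,"ax":0,"ay":0,"az":0},
  {"dx":0.002,"dy":0.002,"dz":0.052,"ax":0,"ay":0,"az":0},
  {"dx":0.002,"dy":0.002,"dz":0.068,"ax":0,"ay":0,"az":0},
  {"dx":0.002,"dy":0.002,"dz":0.074,"ax":0,"ay":0,"az":0},
  {"dx":0.002,"dy":0.002,"dz":0.074,"ax":0,"ay":0,"az":0},
])

```text
clock: 33.17
tool_pos: [485.6, 52.6, 22.4]
tcp_rot: [0.999, 0.044, -0.0, -0.0]
wrist_force: [0.5, -0.1, 0.1]
finger_gap: 30.1
gripper_force: 29.9
```

>>> play_rows([
  {"dx":0,"dy":0,"dz":0,"ax":0,"ay":0,"az":0},
  {"dx":0,"dy":0,"dz":0,"ax":0,"ay":0,"az":0},
])

```text
clock: 33.42
tool_pos: [485.8, 52.5, 22.7]
tcp_rot: [0.999, 0.043, 0.0, 0.0]
wrist_force: [0.0, 0.7, -0.7]
finger_gap: 30.4
gripper_force: 29.9
```

>>> play_rows([
  {"dx":0,"dy":0,"dz":0,"ax":0,"ay":0,"az":0},
  {"dx":0,"dy":0,"dz":0,"ax":0,"ay":0,"az":0},
  {"dx":0,"dy":0,"dz":0,"ax":0,"ay":0,"az":0},
], jaw=-0.1)

```text
clock: 33.8
tool_pos: [485.6, 52.5, 22.5]
tcp_rot: [0.999, 0.043, 0.0, -0.0]
wrist_force: [0.3, 0.0, 0.3]
finger_gap: 38.5
gripper_force: 0.0
```

>>> play_rows([
  {"dx":0,"dy":0,"dz":-0.04,"ax":0,"ay":0,"az":0},
  {"dx":0,"dy":0,"dz":-0.126,"ax":0,"ay":0,"az":0},
  {"dx":0,"dy":0,"dz":-0.126,"ax":0,"ay":0,"az":0},
  {"dx":0,"dy":0,"dz":-0.126,"ax":0,"ay":0,"az":0},
])

```text
clock: 34.3
tool_pos: [485.4, 52.4, 85.2]
tcp_rot: [0.999, 0.043, 0.0, 0.0]
wrist_force: [0.3, 0.1, -0.2]
finger_gap: 38.9
gripper_force: 0.0
```

```bash
python3 - <<'E' 2>/dev/null
from pl import *
im,d=grab('top'); np.savez('/tmp/top6.npz',im=im,d=d); s=state(); print(s['tool_pos'])
for m,a,l in bottles(d):
    y=np.degrees(np.arctan(a[1]/a[0])); print(m.round(1),y.round(1),a[0]>0,l.round(),stick_top(im,m,a))
    w,c=pick(m[:2],y,1.5,z=8.5); print(c); h=(c+np.array(s['tool_pos'])[:2])/2
    plan([(*h,85,-1,5)]+w)
E
```

```text
[485.00678718  52.35141805  84.68414065]
[ 571.2 -407.4   20.9] -6.2 False 92.0 {'edges': (np.float64(-17.5), np.float64(9.0)), 'st': np.float64(-8.98), 'ang': np.float64(-4.4), 'tilt': np.float64(13.4), 'R': array([176, 178, 164, 137, 132, 179, 244, 255, 255, 243, 184, 142, 127,
       123, 111,  97,  82,  64,  60,  78,  85,  88,  90,  99, 150]), 'sat': array([ -3,  -7,   0,  36,  84, 137, 175, 171, 170, 173, 136, 103,  90,
        88,  80,  72,  58,  31,   0,  -1,  -3,  -3,  -2,  -2,  -2])}
[ 571.3625027  -405.86822006]
0.046 0.464 -0.001 0 0 0.033 | 0.046 0.464 -0.001 0 0 0.033 | 0.046 0.464 -0.001 0 0 0.033 | 0.046 0.464 -0.001 0 0 0.033 | 0.046 0.464 -0.001 0 0 0.033
0.094 0.457 0.02 0 0 0.029 | 0.094 0.457 0.02 0 0 0.029 | 0.094 0.457 0.02 0 0 0.029 | 0.094 0.457 0.02 0 0 0.029 | 0.094 0.457 0.02 0 0 0.029
0 0 0.07 0 0 0 | 0 0 0.114 0 0 0 | 0 0 0.133 0 0 0 | 0 0 0.133 0 0 0 | 0 0 0.133 0 0 0
end [ 571.1 -406.     8.7] -6.2
```

>>> play_rows([
  {"dx":0.046,"dy":0.464,"dz":0,"ax":0,"ay":0,"az":0.033},
  {"dx":0.046,"dy":0.464,"dz":0,"ax":0,"ay":0,"az":0.033},
  {"dx":0.046,"dy":0.464,"dz":0,"ax":0,"ay":0,"az":0.033},
  {"dx":0.046,"dy":0.464,"dz":0,"ax":0,"ay":0,"az":0.033},
  {"dx":0.046,"dy":0.464,"dz":0,"ax":0,"ay":0,"az":0.033},
], jaw=0.17)

```text
clock: 34.98
tool_pos: [527.5, -180.9, 83.9]
tcp_rot: [1.0, -0.011, -0.001, 0.0]
wrist_force: [-0.9, 0.9, -0.0]
finger_gap: 50.8
gripper_force: 0.0
```

>>> play_rows([
  {"dx":0.094,"dy":0.457,"dz":0.02,"ax":0,"ay":0,"az":0.029},
  {"dx":0.094,"dy":0.457,"dz":0.02,"ax":0,"ay":0,"az":0.029},
  {"dx":0.094,"dy":0.457,"dz":0.02,"ax":0,"ay":0,"az":0.029},
  {"dx":0.094,"dy":0.457,"dz":0.02,"ax":0,"ay":0,"az":0.029},
  {"dx":0.094,"dy":0.457,"dz":0.02,"ax":0,"ay":0,"az":0.029},
])

```text
clock: 35.6
tool_pos: [570.2, -409.0, 73.2]
tcp_rot: [0.998, -0.056, -0.001, 0.0]
wrist_force: [-0.8, -0.0, -0.4]
finger_gap: 50.8
gripper_force: 0.0
```

>>> play_rows([
  {"dx":0,"dy":0,"dz":0,"ax":0,"ay":0,"az":0},
  {"dx":0,"dy":0,"dz":0.04,"ax":0,"ay":0,"az":0},
  {"dx":0,"dy":0,"dz":0.06,"ax":0,"ay":0,"az":0},
  {"dx":0,"dy":0,"dz":0.06,"ax":0,"ay":0,"az":0},
])

```text
clock: 36.1
tool_pos: [571.0, -404.6, 43.6]
tcp_rot: [0.999, -0.053, -0.001, -0.001]
wrist_force: [0.5, 0.3, 0.3]
finger_gap: 51.5
gripper_force: 0.0
```

```bash
python3 - <<'E' 2>/dev/null
from pl import *
print(state()['tool_pos']); c=off((571.2,-407.4),-6.4,0,1.3); print(c)
plan([(*c,30,-6.4,1),(*c,15,-6.4,1),(*c,8.5,-6.4,3)])
t=cradle(0,19.5); h=(c+t)/2; print(t)
plan([(*c,85,-6.4,5),(*h,85,-1,5),(*t,85,BY,5)],[*c,8.5],Rd(-6.4))
E
```

```text
[ 571.01285366 -404.63180861   43.63900482]
[ 571.34490961 -406.10810171]
0.001 0.003 0.027 0 0.001 0.001 | 0.001 0.003 0.057 0 0.001 0.001 | 0.001 0.003 0.07 0 0.001 0.001 | 0.001 0.003 0.07 0 0.001 0.001 | 0.001 0.003 0.07 0 0.001 0.001
end [ 571.3 -406.1    8.6] -6.3
[489.7318802   -5.02189282]
0 0 -0.153 0 0 0 | 0 0 -0.153 0 0 0 | 0 0 -0.153 0 0 0 | 0 0 -0.153 0 0 0 | 0 0 -0.153 0 0 0
-0.126 -0.389 0 0 0 -0.03 | -0.126 -0.389 0 0 0 -0.03 | -0.126 -0.389 0 0 0 -0.03 | -0.126 -0.389 0 0 0 -0.03 | -0.126 -0.389 0 0 0 -0.03
-0.088 -0.4 0 0 0 -0.033 | -0.088 -0.4 0 0 0 -0.033 | -0.088 -0.4 0 0 0 -0.033 | -0.088 -0.4 0 0 0 -0.033 | -0.088 -0.4 0 0 0 -0.033
end [489.9  -5.1  85. ] 4.9
```

>>> play_rows([
  {"dx":0.001,"dy":0.003,"dz":0.027,"ax":0,"ay":0,"az":0},
  {"dx":0.001,"dy":0.003,"dz":0.057,"ax":0,"ay":0,"az":0},
  {"dx":0.001,"dy":0.003,"dz":0.07,"ax":0,"ay":0,"az":0},
  {"dx":0.001,"dy":0.003,"dz":0.07,"ax":0,"ay":0,"az":0},
  {"dx":0.001,"dy":0.003,"dz":0.07,"ax":0,"ay":0,"az":0},
])

```text
clock: 36.72
tool_pos: [572.4, -407.6, 10.8]
tcp_rot: [0.999, -0.054, 0.0, 0.0]
wrist_force: [-0.9, -0.0, 0.3]
finger_gap: 51.5
gripper_force: 0.0
```

>>> play_rows([
  {"dx":0,"dy":0,"dz":0,"ax":0,"ay":0,"az":0},
  {"dx":0,"dy":0,"dz":0,"ax":0,"ay":0,"az":0},
  {"dx":0,"dy":0,"dz":0,"ax":0,"ay":0,"az":0},
  {"dx":0,"dy":0,"dz":0,"ax":0,"ay":0,"az":0},
  {"dx":0,"dy":0,"dz":0,"ax":0,"ay":0,"az":0},
], jaw=-1)

```text
clock: 37.35
tool_pos: [572.2, -407.5, 10.6]
tcp_rot: [0.999, -0.054, 0.0, 0.0]
wrist_force: [-0.3, -0.0, 2.0]
finger_gap: 30.2
gripper_force: 29.8
```

>>> play_rows([
  {"dx":0,"dy":0,"dz":-0.08,"ax":0,"ay":0,"az":0},
  {"dx":0,"dy":0,"dz":-0.153,"ax":0,"ay":0,"az":0},
  {"dx":0,"dy":0,"dz":-0.153,"ax":0,"ay":0,"az":0},
])

```text
clock: 37.72
tool_pos: [573.9, -408.6, 90.6]
tcp_rot: [0.999, -0.054, 0.003, 0.001]
wrist_force: [-0.4, -0.5, -0.2]
finger_gap: 30.1
gripper_force: 29.8
```

>>> play_rows([
  {"dx":-0.126,"dy":-0.389,"dz":0,"ax":0,"ay":0,"az":-0.03},
  {"dx":-0.126,"dy":-0.389,"dz":0,"ax":0,"ay":0,"az":-0.03},
  {"dx":-0.126,"dy":-0.389,"dz":0,"ax":0,"ay":0,"az":-0.03},
  {"dx":-0.126,"dy":-0.389,"dz":0,"ax":0,"ay":0,"az":-0.03},
  {"dx":-0.126,"dy":-0.389,"dz":0,"ax":0,"ay":0,"az":-0.03},
])

```text
clock: 38.35
tool_pos: [530.2, -206.5, 86.5]
tcp_rot: [1.0, -0.006, -0.0, -0.0]
wrist_force: [-0.8, -0.4, -0.7]
finger_gap: 29.8
gripper_force: 29.8
```

>>> play_rows([
  {"dx":-0.088,"dy":-0.4,"dz":0,"ax":0,"ay":0,"az":-0.033},
  {"dx":-0.088,"dy":-0.4,"dz":0,"ax":0,"ay":0,"az":-0.033},
  {"dx":-0.088,"dy":-0.4,"dz":0,"ax":0,"ay":0,"az":-0.033},
  {"dx":-0.088,"dy":-0.4,"dz":0,"ax":0,"ay":0,"az":-0.033},
  {"dx":-0.088,"dy":-0.4,"dz":0,"ax":0,"ay":0,"az":-0.033},
])

```text
clock: 38.98
tool_pos: [489.8, -7.5, 86.8]
tcp_rot: [0.999, 0.045, 0.0, 0.0]
wrist_force: [-0.0, -0.3, -1.0]
finger_gap: 30.2
gripper_force: 29.8
```

>>> play_rows([
  {"dx":0,"dy":0,"dz":0,"ax":0,"ay":0,"az":0},
  {"dx":0,"dy":0,"dz":0.025,"ax":0,"ay":0,"az":0},
  {"dx":0,"dy":0,"dz":0.05,"ax":0,"ay":0,"az":0},
  {"dx":0,"dy":0,"dz":0.05,"ax":0,"ay":0,"az":0},
])

```text
clock: 39.48
tool_pos: [488.0, -7.1, 60.2]
tcp_rot: [0.999, 0.045, -0.001, -0.0]
wrist_force: [0.2, 0.5, -1.1]
finger_gap: 30.1
gripper_force: 29.8
```

```bash
python3 - <<'E'
from pl import *
s=state();print(s['tool_pos'],s['finger_gap'],s['gripper_force'])
t=cradle(0,19.5); print(t); plan([(*t,45,BY,1),(*t,32,BY,1),(*t,24,BY,1),(*t,21.5,BY,2)])
E
```

```text
[487.97763197  -7.13051946  60.24431382] 30.10156381728533 29.785384833812714
[489.7318802   -5.02189282]
0.004 -0.004 0.03 0 0.001 0.001 | 0.004 -0.004 0.056 0 0.001 0.001 | 0.004 -0.004 0.072 0 0.001 0.001 | 0.004 -0.004 0.077 0 0.001 0.001 | 0.004 -0.004 0.077 0 0.001 0.001
end [489.7  -5.   21.7] 4.9
```

>>> play_rows([
  {"dx":0.003,"dy":-0.004,"dz":0.03,"ax":0,"ay":0,"az":0},
  {"dx":0.003,"dy":-0.004,"dz":0.054,"ax":0,"ay":0,"az":0},
  {"dx":0.003,"dy":-0.004,"dz":0.068,"ax":0,"ay":0,"az":0},
  {"dx":0.003,"dy":-0.004,"dz":0.074,"ax":0,"ay":0,"az":0},
  {"dx":0.003,"dy":-0.004,"dz":0.074,"ax":0,"ay":0,"az":0},
])

```text
clock: 40.1
tool_pos: [490.5, -4.5, 24.9]
tcp_rot: [0.999, 0.045, -0.0, -0.0]
wrist_force: [-1.3, 0.3, -1.4]
finger_gap: 30.6
gripper_force: 29.8
```

>>> play_rows([
  {"dx":0,"dy":0,"dz":0,"ax":0,"ay":0,"az":0},
  {"dx":0,"dy":0,"dz":0,"ax":0,"ay":0,"az":0},
])

```text
clock: 40.35
tool_pos: [490.7, -4.6, 25.2]
tcp_rot: [0.999, 0.045, 0.0, 0.0]
wrist_force: [0.1, 0.9, -0.3]
finger_gap: 29.9
gripper_force: 29.8
```

>>> play_rows([
  {"dx":0,"dy":0,"dz":0,"ax":0,"ay":0,"az":0},
  {"dx":0,"dy":0,"dz":0,"ax":0,"ay":0,"az":0},
  {"dx":0,"dy":0,"dz":0,"ax":0,"ay":0,"az":0},
], jaw=-0.1)

```text
clock: 40.72
tool_pos: [490.6, -4.6, 25.0]
tcp_rot: [0.999, 0.045, 0.0, -0.0]
wrist_force: [0.1, -0.0, 0.5]
finger_gap: 39.1
gripper_force: 0.0
```

>>> play_rows([
  {"dx":0,"dy":0,"dz":-0.04,"ax":0,"ay":0,"az":0},
  {"dx":0,"dy":0,"dz":-0.126,"ax":0,"ay":0,"az":0},
  {"dx":0,"dy":0,"dz":-0.126,"ax":0,"ay":0,"az":0},
])

```text
clock: 41.1
tool_pos: [492.8, -4.4, 91.0]
tcp_rot: [0.999, 0.045, 0.003, 0.0]
wrist_force: [0.4, 0.7, -1.6]
finger_gap: 39.3
gripper_force: 0.0
```

>>> play_rows([
  {"dx":0,"dy":0.4,"dz":-0.15,"ax":0,"ay":0,"az":0},
  {"dx":0,"dy":0.4,"dz":-0.15,"ax":0,"ay":0,"az":0},
  {"dx":0,"dy":0.4,"dz":-0.15,"ax":0,"ay":0,"az":0},
  {"dx":0,"dy":0.4,"dz":-0.15,"ax":0,"ay":0,"az":0},
  {"dx":0,"dy":0.4,"dz":-0.15,"ax":0,"ay":0,"az":0},
])

```text
clock: 41.72
tool_pos: [508.2, -206.2, 162.8]
tcp_rot: [0.999, 0.043, 0.0, 0.0]
wrist_force: [0.1, 1.2, -0.2]
finger_gap: 39.4
gripper_force: 0.0
```

```bash
python3 - <<'E' 2>/dev/null
from pl import *
I={}
for n in('top','side'):
    im,d=grab(n); I[n]=im; np.savez(f'/tmp/{n}7.npz',im=im,d=d)
s=state(); print(s['tool_pos'],s['qpos'])
c=np.zeros((600,760,3),np.uint8)
c[:300,:760]=cv2.resize(I['top'][185:265,180:382],(760,300),interpolation=cv2.INTER_CUBIC)
c[300:,:]=cv2.resize(I['side'][190:358,190:400],(760,300),interpolation=cv2.INTER_CUBIC)
save(c,'crop7.png')
# bottles in the box: sticker offset in top view
t=np.load('/tmp/top7.npz');P=pts('top',t['d'])
for i in range(4):
    cc=cradle(i,0); a=np.array([np.cos(np.radians(BY)),np.sin(np.radians(BY)),0])
    sx=-19.5 if i>1 else 19.5; m=cradle(i,sx)
    p,T=cam('top');W=p['world_to_cam']; perp=np.cross([0,0,1],a)
    S,q=np.meshgrid(np.arange(-20,20,1.),np.arange(-22,22.01,1)); X=np.array([*m,30.3])+S[...,None]*a+q[...,None]*perp
    k=X@W[:3,:3].T+W[:3,3]; u=(p['fx']*k[...,0]/k[...,2]+p['cx']).astype(np.float32); v=(p['fy']*k[...,1]/k[...,2]+p['cy']).astype(np.float32)
    b=np.median(cv2.remap(I['top'],u,v,cv2.INTER_CUBIC).astype(float),1); z=np.median(cv2.remap(P[...,2].astype(np.float32),u,v,cv2.INTER_NEAREST),1)
    print(i,m.round(),'tilt',np.degrees(np.arctan2((T[:3,3]-[*m,30])@perp,1163)).round(1)); print(b[:,0].astype(int)); print((b[:,0]-b[:,2]).astype(int)); print(z.astype(int))
E
```

```text
[ 508.17347181 -202.83507238  162.00042367] [ 0.43427618  0.17598974 -0.15097029  1.78906423  0.02786437  1.1799071
 -1.20542616]
0 [490.  -5.] tilt -5.3
[108 109 110 112 113 111 110 101  85  68  57  52  53  55  56  56  56  54
  54  59  71  97 126 148 151 151 154 156 147 124  99  79  63  57  55  59
  62  70  82  95 103 108 109 109 108]
[ 41  40  40  43  43  39  35  30  26  26  29  33  38  40  39  39  39  38
  38  42  52  74  98 117 120 120 122 122 117  97  76  59  46  41  39  41
  39  39  39  40  39  39  40  40  40]
[ 6  4  3  3  3  3  4  7 17 36 37 39 41 41 43 43 43 45 44 45 45 46 46 47
 47 46 46 46 46 45 45 45 44 42 41 40 39 34 29  4  4  5  4  4  4]
1 [485.  52.] tilt -8.1
[116 120 120 117 113 108 103  99  90  77  67  60  58  60  62  64  66  66
  66  67  66  65  70  90 112 138 153 160 166 167 159 145 124 100  82  69
  61  64  75  88 101 109 108 108 108]
[ 45  47  48  48  44  38  27  19  12  10  16  26  33  39  43  45  46  45
  43  43  42  42  47  65  86 109 123 129 135 136 128 115  97  75  60  47
  38  37  35  35  35  39  39  39  40]
[ 4  4  4  5  4  4 10 11 25 35 36 38 38 40 43 43
[... 451 characters left out ...]
42  40  34  33  36  37  37  45]
[ 4  4  4  4  4  9 13 21 30 32 36 36 40 40 42 41 42 42 44 44 44 46 46 45
 45 46 46 46 46 46 47 47 47 44 43 43 41 40 35  5  4  4  5  4  3]
3 [436. 162.] tilt -13.5
[206 204 199 187 172 163 157 154 146 138 125 114 116 126 133 137 141 143
 145 146 149 160 185 209 231 244 254 255 255 255 249 231 199 165 134 116
 108  99  97  97  99 115 131 159 186]
[ 84  83  81  65  45  25  14   9   9  24  36  47  62  78  85  86  86  86
  87  87  89 100 124 146 165 174 181 181 180 181 178 165 137 105  79  63
  55  44  39  33  32  39  48  60  73]
[ 3  3  3  3  7 13 15 18 31 34 35 36 38 39 40 42 42 41 43 44 44 44 46 47
 47 47 46 47 47 46 47 47 47 44 45 41 40 40 35  5  4  4  4  4  3]
```

View pics/crop7.png

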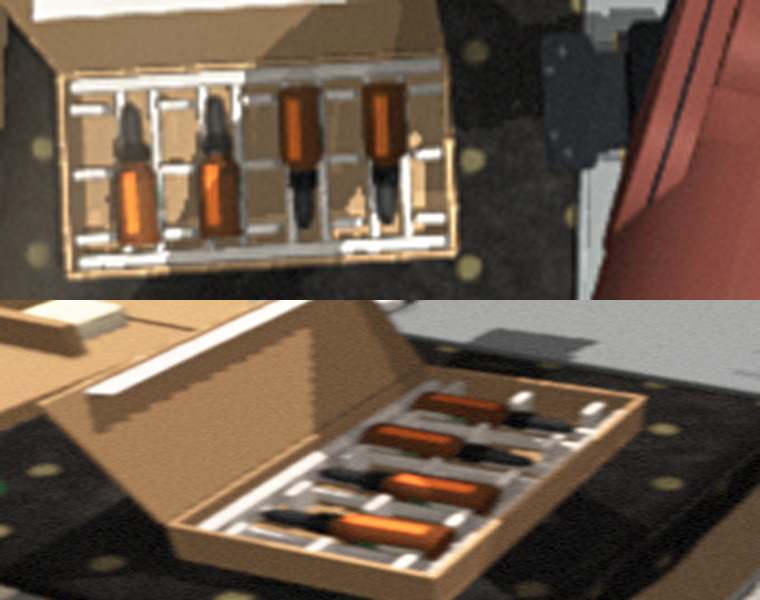

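All four bottles lie in their cradles, stickers within about 10° of up: top crop (135,205), (218,195), (300,125) and (383,120). Next is the lid: go over and behind it, then push it shut along its arc.

```bash
python3 - <<'E' 2>/dev/null
from pl import *
P=pts('top',np.load('/tmp/top7.npz')['d']); X,Y,Z=[P[...,i] for i in range(3)]
k=(Z>60)&(Z<230)&(X>500)&(X<640)&(Y>-40)&(Y<200); k[:,305:]=0; q=P[k]-[*off(BC,BY,69,0),50]
x=q[:,0]*np.cos(np.radians(BY))+q[:,1]*np.sin(np.radians(BY)); i=q[:,2]>60
print('lid z max',np.percentile(q[:,2],[90,99]),'x at top',np.median(x[q[:,2]>115]),'slope deg',np.degrees(np.arctan(np.polyfit(q[:,2],x,1)[0])))
k=(X>560)&(X<720)&(Y>-20)&(Y<200)&(Z<400); k2=k&(Z<60)|k&(X>600); print('behind max z',np.percentile(Z[k&(X>610)],99))
H=np.array(off(BC,BY,69,0)); print('hinge',H)
def wp(c,z,n,s=1): # corner x rel hinge, z abs
    p=off(H,BY,c+9.5,0); return (*p,z,BY,n,1) if s else (*p,z,BY,n)
s=state(); p=s['tool_pos']; y0=6
a=wp(58,235,5); mid=((p[0]+a[0])/2,(p[1]+a[1])/2)
A=[(*p[:2],235,BY,2),(*mid,235,BY,3),(*a[:2],235,BY,3),(*a[:2],235,BY,2)]
A+=[(*a[:2],155,BY,4,1),(*a[:2],155,BY,1)]
A+=[wp(4,155,5)]
d=105
for t in range(84,-1,-6):
    r=np.radians(t); A.append(wp(-d*np.cos(r)+4*np.sin(r),50+d*np.sin(r)+4*np.cos(r),1))
plan(A); print(a)
E
```

```text
lid z max [131.65469847 134.52527931] x at top 35.57697567286384 slope deg 14.129944708353015
behind max z 32.98423854904112
hinge [531.74782544  84.3937677 ]
0 0 -0.146 0 0 0.002 | 0 0 -0.146 0 0 0.002 | 0.117 -0.284 -0.146 0 0 0.002 | 0.117 -0.284 -0.146 0 0 0.002 | 0.117 -0.284 -0.146 0 0 0.002
0.115 -0.284 0 0 0 0 | 0.115 -0.284 0 0 0 0 | 0.115 -0.284 0 0 0 0 | 0.115 -0.284 0 0 0 0 | 0.115 -0.284 0 0 0 0
0 0 0.04 0 0 0 | 0 0 0.08 0 0 0 | 0 0 0.12 0 0 0 | 0 0 0.16 0 0 0 | 0 0 0.16 0 0 0
-0.022 0 0 0 0 0 | -0.043 0 0 0 0 0 | -0.065 0 0 0 0 0 | -0.086 0 0 0 0 0 | -0.108 0 0 0 0 0
-0.022 0 0.001 0 0 0 | -0.044 0 0.003 0 0 0 | -0.065 0 0.008 0 0 0 | -0.086 0 0.015 0 0 0 | -0.106 0 0.025 0 0 0
-0.019 0 0.011 0 0 0 | -0.036 0 0.024 0 0 0 | -0.053 0.001 0.039 0 0 0 | -0.067 0.001 0.056 0 0 0 | -0.08 0.001 0.074 0 0 0
-0.01 0 0.019 0 0 0 | -0.019 0 0.039 0 0 0 | -0.026 0 0.06 0 0 0 | -0.03 0 0.082 0 0 0 | -0.032 0 0.104 0 0 0
end [436.5  76.1  53.8] 4.8
(np.float64(599.0011329300587), np.float64(90.15941000825066), 235, 4.9, 5, 1)
```

>>> play_rows([
  {"dx":0,"dy":0,"dz":-0.146,"ax":0,"ay":0,"az":0.002},
  {"dx":0,"dy":0,"dz":-0.146,"ax":0,"ay":0,"az":0.002},
  {"dx":0.117,"dy":-0.284,"dz":-0.146,"ax":0,"ay":0,"az":0.002},
  {"dx":0.117,"dy":-0.284,"dz":-0.146,"ax":0,"ay":0,"az":0.002},
  {"dx":0.117,"dy":-0.284,"dz":-0.146,"ax":0,"ay":0,"az":0.002},
], jaw=-1)

```text
clock: 42.45
tool_pos: [554.0, -51.2, 235.0]
tcp_rot: [0.999, 0.045, -0.0, -0.001]
wrist_force: [-0.2, -0.4, -0.0]
finger_gap: 2.3
gripper_force: 0.0
```

>>> play_rows([
  {"dx":0.115,"dy":-0.284,"dz":0,"ax":0,"ay":0,"az":0},
  {"dx":0.115,"dy":-0.284,"dz":0,"ax":0,"ay":0,"az":0},
  {"dx":0.115,"dy":-0.284,"dz":0,"ax":0,"ay":0,"az":0},
  {"dx":0.115,"dy":-0.284,"dz":0,"ax":0,"ay":0,"az":0},
  {"dx":0.115,"dy":-0.284,"dz":0,"ax":0,"ay":0,"az":0},
])

```text
clock: 43.08
tool_pos: [598.7, 89.0, 235.1]
tcp_rot: [0.999, 0.042, -0.001, 0.0]
wrist_force: [-0.6, 0.1, 0.6]
finger_gap: 0.6
gripper_force: 0.0
```

>>> play_rows([
  {"dx":0,"dy":0,"dz":0,"ax":0,"ay":0,"az":0},
  {"dx":0,"dy":0,"dz":0,"ax":0,"ay":0,"az":0},
])

```text
clock: 43.32
tool_pos: [599.3, 88.2, 236.0]
tcp_rot: [0.999, 0.041, 0.0, 0.0]
wrist_force: [0.2, -0.5, -0.2]
finger_gap: 0.4
gripper_force: 0.0
```

>>> play_rows([
  {"dx":0,"dy":-0.003,"dz":0.04,"ax":0,"ay":0,"az":0},
  {"dx":0,"dy":-0.003,"dz":0.08,"ax":0,"ay":0,"az":0},
  {"dx":0,"dy":-0.003,"dz":0.12,"ax":0,"ay":0,"az":0},
  {"dx":0,"dy":-0.003,"dz":0.162,"ax":0,"ay":0,"az":0},
  {"dx":0,"dy":-0.003,"dz":0.162,"ax":0,"ay":0,"az":0},
])

```text
clock: 43.95
tool_pos: [598.2, 89.9, 153.5]
tcp_rot: [0.999, 0.041, -0.001, 0.0]
wrist_force: [0.4, -0.2, -0.1]
finger_gap: 0.1
gripper_force: 0.0
```

>>> play_rows([
  {"dx":-0.022,"dy":0,"dz":0,"ax":0,"ay":0,"az":0},
  {"dx":-0.043,"dy":0,"dz":0,"ax":0,"ay":0,"az":0},
  {"dx":-0.065,"dy":0,"dz":0,"ax":0,"ay":0,"az":0},
  {"dx":-0.086,"dy":0,"dz":0,"ax":0,"ay":0,"az":0},
  {"dx":-0.108,"dy":0,"dz":0,"ax":0,"ay":0,"az":0},
])

```text
clock: 44.58
tool_pos: [544.7, 86.1, 155.1]
tcp_rot: [0.999, 0.042, 0.0, 0.0]
wrist_force: [1.3, 0.2, 1.2]
finger_gap: 0.2
gripper_force: 0.5
```

>>> play_rows([
  {"dx":-0.022,"dy":0,"dz":0.001,"ax":0,"ay":0,"az":0},
  {"dx":-0.044,"dy":0,"dz":0.003,"ax":0,"ay":0,"az":0},
  {"dx":-0.065,"dy":0,"dz":0.008,"ax":0,"ay":0,"az":0},
  {"dx":-0.086,"dy":0,"dz":0.015,"ax":0,"ay":0,"az":0},
  {"dx":-0.106,"dy":0,"dz":0.025,"ax":0,"ay":0,"az":0},
])

```text
clock: 45.2
tool_pos: [491.9, 81.7, 142.1]
tcp_rot: [0.999, 0.042, -0.0, 0.0]
wrist_force: [1.0, -1.0, 1.4]
finger_gap: 0.3
gripper_force: 0.4
```

```bash
python3 - <<'E' 2>/dev/null
from pl import *
s=state(); print(s['tool_pos'],s['wrist_force'])
im,d=grab('side'); save(cv2.resize(im[150:370,150:450],(750,550)),'lid1.png')
H=np.array(off(BC,BY,69,0)); d=105; A=[]
for t in range(54,-1,-6):
    r=np.radians(t); A.append((*off(H,BY,-d*np.cos(r)+4*np.sin(r)+9.5,0),50+d*np.sin(r)+4*np.cos(r),BY,1))
plan(A)
E
```

```text
[491.9090664   81.7015563  142.13247669] [ 1.00346897 -0.98293288  1.37923522]
-0.015 0.001 0.008 0 0.001 -0.001 | -0.033 0.001 0.021 0 0.001 -0.001 | -0.049 0.001 0.036 0 0.001 -0.001 | -0.063 0.002 0.053 0 0.001 -0.001 | -0.076 0.002 0.071 0 0.001 -0.001
-0.011 -0.001 0.019 0 0 0 | -0.02 -0.001 0.039 0 0 0 | -0.026 -0.001 0.06 0 0 0 | -0.03 -0.001 0.082 0 0 0 | -0.032 -0.001 0.104 0 0 0
end [436.8  76.5  53.9] 5.0
```

View pics/lid1.png

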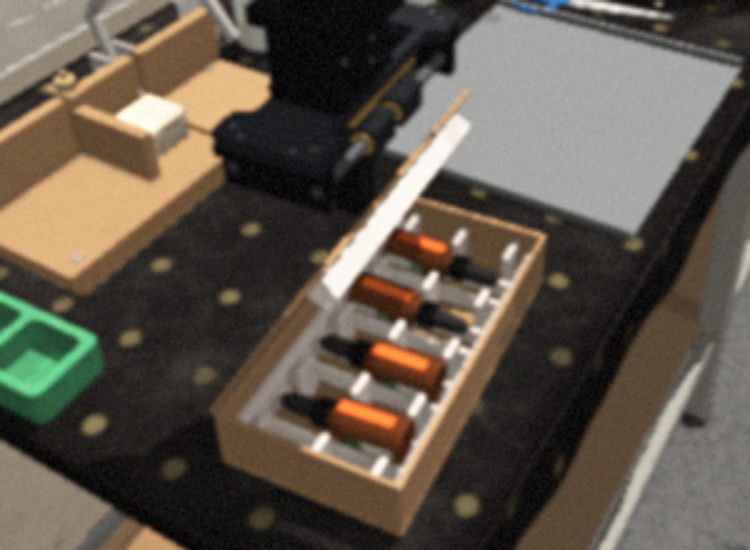

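The lid is about 60° from shut, pushed from behind with its tab at (400,210), and all four bottles are seated. I'll continue along the arc.

>>> play_rows([
  {"dx":-0.015,"dy":0.001,"dz":0.008,"ax":0,"ay":0,"az":0},
  {"dx":-0.033,"dy":0.001,"dz":0.021,"ax":0,"ay":0,"az":0},
  {"dx":-0.049,"dy":0.001,"dz":0.036,"ax":0,"ay":0,"az":0},
  {"dx":-0.063,"dy":0.001,"dz":0.053,"ax":0,"ay":0,"az":0},
  {"dx":-0.076,"dy":0.001,"dz":0.071,"ax":0,"ay":0,"az":0},
])

```text
clock: 45.88
tool_pos: [454.2, 78.0, 106.2]
tcp_rot: [0.999, 0.042, -0.0, 0.0]
wrist_force: [-0.4, -0.4, 1.2]
finger_gap: 0.3
gripper_force: 0.3
```

>>> play_rows([
  {"dx":-0.01,"dy":0,"dz":0.019,"ax":0,"ay":0,"az":0},
  {"dx":-0.019,"dy":0,"dz":0.039,"ax":0,"ay":0,"az":0},
  {"dx":-0.025,"dy":0,"dz":0.06,"ax":0,"ay":0,"az":0},
  {"dx":-0.029,"dy":0,"dz":0.082,"ax":0,"ay":0,"az":0},
  {"dx":-0.031,"dy":0,"dz":0.1,"ax":0,"ay":0,"az":0},
])

```text
clock: 46.5
tool_pos: [439.2, 76.8, 56.1]
tcp_rot: [0.999, 0.042, -0.0, -0.0]
wrist_force: [-0.4, -0.1, 0.8]
finger_gap: 0.5
gripper_force: 0.3
```

>>> play_rows([
  {"dx":-0.005,"dy":0,"dz":0.004,"ax":0,"ay":0,"az":0},
  {"dx":-0.005,"dy":0,"dz":0.006,"ax":0,"ay":0,"az":0},
  {"dx":-0.005,"dy":0,"dz":0.006,"ax":0,"ay":0,"az":0},
])

```text
clock: 46.88
tool_pos: [437.0, 76.7, 54.4]
tcp_rot: [0.999, 0.042, 0.0, 0.0]
wrist_force: [-1.5, -0.5, 5.0]
finger_gap: 1.0
gripper_force: 2.2
```

>>> play_rows([
  {"dx":-0.01,"dy":0,"dz":0.003,"ax":0,"ay":0,"az":0},
  {"dx":-0.01,"dy":0,"dz":0.004,"ax":0,"ay":0,"az":0},
  {"dx":-0.01,"dy":0,"dz":0.004,"ax":0,"ay":0,"az":0},
])

```text
clock: 47.25
tool_pos: [435.1, 76.7, 54.2]
tcp_rot: [0.999, 0.042, 0.003, -0.0]
wrist_force: [3.8, -0.1, 13.4]
finger_gap: 0.3
gripper_force: 6.7
```

>>> play_rows([
  {"dx":0,"dy":0,"dz":-0.08,"ax":0,"ay":0,"az":0},
  {"dx":0,"dy":0,"dz":-0.2,"ax":0,"ay":0,"az":0},
  {"dx":0,"dy":0.2,"dz":-0.25,"ax":0,"ay":0,"az":0},
  {"dx":0,"dy":0.3,"dz":-0.25,"ax":0,"ay":0,"az":0},
  {"dx":0,"dy":0.35,"dz":-0.25,"ax":0,"ay":0,"az":0},
])

```text
clock: 47.88
tool_pos: [446.6, -100.6, 177.8]
tcp_rot: [0.999, 0.042, 0.001, 0.0]
wrist_force: [0.4, -0.9, -0.7]
finger_gap: 0.4
gripper_force: 0.0
```

>>> play_rows([
  {"dx":0,"dy":0.25,"dz":0,"ax":0,"ay":0,"az":0},
  {"dx":0,"dy":0.25,"dz":0,"ax":0,"ay":0,"az":0},
  {"dx":0,"dy":0.25,"dz":0,"ax":0,"ay":0,"az":0},
  {"dx":0,"dy":0.25,"dz":0,"ax":0,"ay":0,"az":0},
])

```text
clock: 48.38
tool_pos: [456.9, -222.2, 176.7]
tcp_rot: [0.999, 0.042, -0.0, -0.0]
wrist_force: [-0.3, 1.1, -0.3]
finger_gap: 0.4
gripper_force: 0.0
```

```bash
python3 - <<'E' 2>/dev/null
from pl import *
s=state(); print(s['tool_pos'],s['wrist_force'])
im,d=grab('side'); save(cv2.resize(im[150:370,150:450],(750,550)),'lid2.png')
P=pts('side',d); im2,d2=grab('top'); Q=pts('top',d2)
for n,A in(('side',P),('top',Q)):
    o=A[...,:2]-BC; r=np.radians(BY); bx=o[...,0]*np.cos(r)+o[...,1]*np.sin(r); by=-o[...,0]*np.sin(r)+o[...,1]*np.cos(r)
    for lo in(-64,-40,0,40): 
        k=(bx>lo)&(bx<lo+20)&(np.abs(by)<120)&(A[...,2]<300); print(n,lo,np.percentile(A[...,2][k],[10,50,90]).round(1))
E
```

```text
[ 456.92391443 -222.20067985  176.69217703] [-0.25808059  1.14400812 -0.27324333]
side -64 [52.8 54.  55.2]
side -40 [52.9 54.2 55.4]
side 0 [53.  54.2 55.5]
side 40 [52.7 53.9 55.1]
top -64 [51.6 54.3 57.2]
top -40 [51.9 54.6 57.6]
top 0 [51.9 54.6 57.6]
top 40 [51.7 54.6 57.4]
```

View pics/lid2.png

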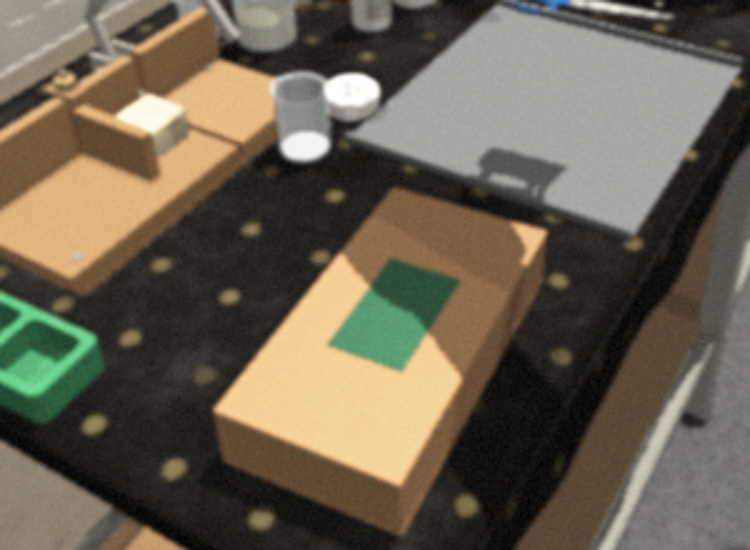

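The lid is flat at 54 mm from hinge to front edge in both views, so it is fully shut. The beaker (300,115) and tin (350,97) look untouched, and the robot is clear. Handing in.

```bash
python3 -c "
from workcell import workorder; print(workorder.job_done())"
```

```text
the job is handed in; nothing more can be done
None
```

All four bottles were rolled sticker-up (about 10° off straight up at worst, measured from the top camera), each laid in its own cradle, the lid closed flat with the beaker and tin untouched, and the job handed in at about 48 s; the judge returned no verdict.

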